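# Lock the base cap of the tin money box

### The arm

A 6-joint arm with a two-finger parallel gripper is mounted at the origin on the work surface. World frame = base frame: x ahead of the robot, y to its left, z up, the work surface at z = 0. Lengths are in m, angles in rad, forces in N, time in s.
With the tool pointing down it reaches from about 0.4 to 0.825 m from the base axis. Payload 7 kg.
Tool frame: the origin (TCP) lies between the finger pads; the fingertips stand 17 mm ahead of it and the grasp point (between the pads) lies 2 mm behind it; x points along the fingers, z is the direction in which the jaws open and shut, and the axes are right-handed (so a half turn about x gives the same grasp; the last joint's range is limited). The gripper opens to 88 mm and grips with 3 to 60 N. Pads are 19 mm wide; open, the fingers measure 130 mm over their backs; the gripper's body (78 mm by 193 mm) begins 47 mm behind the grasp point.
Start: joints at [-1.019, 0.359, 0.012, 0, -1.224, -0.288], TCP at [0.176, -0.652, 0.244] pointing down, gripper open.
Joint ranges: [-3.07, 3.07], [-1.43, 2.12], [-1.02, 1.25], [-3.03, 1.67], [-3.05, -0], [-3.03, 3.03]. Speed limits (rad/s): [2.39, 2.39, 3.01, 3.14, 3.14, 3.14].

### API

Orientations are given as [roll, pitch, yaw] about the fixed x, y, z axes, in that order (R = Rz(yaw) Ry(pitch) Rx(roll)).
In Python, from station import * gives the robot as it stands.
- The arm moves only by the tool step_arm, never from a script. Its argument "deltas" is a list of rows, each a list of 5 numbers: the shift along the tool's x, y, z in cm, then the turn about the tool's x in degrees, then the closure, from 0 (fully open) to 1 (shut). In form: [[dx, dy, dz, roll, fingers], ...]. A call has exactly 10 rows; each row is the pose to reach, as a shift and turn from the pose commanded when the call began, along the tool's axes at that moment; what a row does not reach only later rows make up. A row lasts 1/12 s, in which the tool goes at most 41.7 mm and 7.16 degrees, less where a joint would pass 70% of its speed; a pose out of reach is approached as far as the arm can. A call with a gripper value outside its range is refused whole. The fingers move at their own pace and stop on an object; "squeeze" is the grip in N (left out, the last holds). Time passes only in rows, so rows that repeat a pose let the fingers close, or fill a call up. It gives the time, the measured TCP pose, the force and the opening at its end, in the units of the state.
- get_state(): the state, without advancing time (a new reading comes with each control period).
- grab_frame(name): name is "scene" or "side" or "wrist"; returns a dict with "pixels" (480x640x3 uint8, red, green, blue), "range_z" (480x640 float32, m along the optical axis (not along the pixel's ray), 0 where there is no reading), "fx", "fy", "cx", "cy" (pixels), "view" (4x4, takes a point from world to camera coordinates); the wrist camera has in their place "hand_eye" (4x4, takes a point from camera to tool coordinates, whose origin is the TCP and whose axes are the tool frame's). Camera axes: x right, y down, z forward; pixel columns grow to the right and rows downward; lengths in m; the calibration is good to about 2 mm. A picture is of the moment at which its call begins: read the wrist's pose just before it.
- job_done(): hands the job in, once; it reports no verdict.
Trained networks look in the newest picture that a camera, given by its name, has taken for a name from the list of things; names that differ only in an ending like _2 or _b are one class to them, and where a whole thing is asked for, a point or a joint stands for the part that bears it (a point fixed in the world has none). Each returns a list of dicts, best first, with "conf" (0 to 1); they miss things now and then, are a little off and sometimes report something else, mostly with a low value. They report only what shows in the picture. A call takes as long as a camera call. They do not tell look-alikes from the thing itself.
- boxes_of(thing, camera): "extent" ([left, top, right, bottom] in pixels, round what is visible of it).
- masks_of(thing, camera): "mask" (480x640 bool, what is visible of it) and "extent" ([left, top, right, bottom] in pixels, round what is visible of it).
The state is a dict: "t": time; "q": joint angles; "qd": joint speeds; "joint_efforts": joint torques, N m; "eef_pos": TCP position; "ee_rot": TCP orientation; "force": force on the tool from outside, world axes, zero at the start; "moment": the same for the moment, N m; "width": finger opening in m.
Only numpy, scipy, OpenCV 4.12 (cv2) and the standard library are available. Lean on these libraries where they do the work, as an engineer would, in place of code of your own. Each camera call takes 0.05 s, during which the arm holds its last target.

### The job

Turn the brass four-armed cap on the upturned tin money box clockwise (seen from above) until it is fully home against its stop, working in short swings on the open side of the wooden bridge, and then nip it up with a steady push of about 10 N on an arm at the stop; never press on the cap or the pin with more than 30 N. Then take the steel locking pin from the coin rack and lower it all the way into the hole in the box's base just behind the cap arm, so that the cap cannot turn back. Leave the other things on the shelf where they are.

Things in the scene. Friction and masses are not known exactly. Their poses are not given: they have to be found in the camera images.
- money_box: Green tin money box, 150 x 150 x 80 mm, base up, fixed in a wooden cradle. Origin under its centre, z up, -x its front (about towards the robot), y left. A fixed wooden bridge board covers the far half of the cap: x +8 to +72 mm, y +-75, from 26 to 33 mm above the base plate, on posts at x +64, y +-66. The cap is reached only in front of it, so a full turn in one go is blocked.
- cap_axis (a point): Point on the cap's turning axis, at the top face of the box's base plate (80 mm above the shelf); frame parallel to the box's. In it the cap's arms lie at angles 2.182 + (3.40 - joint cap) + n x pi/2 rad, counter-clockwise from +x seen from above. At home one arm lies at 125 deg (front left), one at 215 deg (front right).
- cap (a joint): Turn of the brass cap, rad, growing clockwise seen from above; 3.40 is home, a hard stop. Starts between 0 and 0.9. Dry friction 0.15 N m (about 4 N at 42 mm radius); it stays where left. At the stop a stiff push rises past 30 N within a millimetre or two.
- cap_top (a point): Centre of the brass cap's top, 20 mm above the base plate; turns with the cap. Hub 28 mm, disc 54 mm in diameter, and four straight arms at right angles, each 10 mm wide, reaching 54 mm from the axis, 2 to 18 mm above the base plate. Closed fingers lowered between two arms can push an arm sideways, be lifted out and brought back for the next.
- pin: Steel locking pin with a red band, 90 mm long, 60 g, standing upright in the coin rack. Origin at the tip of its foot, z along the pin upwards. Shaft 10 mm in diameter with a tapered foot (6 mm at the tip, full width from 4 mm up) to 52 mm, then a round grip head 16 mm in diameter from 54 to 90 mm above the tip.
- pin_hole (a point): Centre of the mouth of the pin hole, in the top face of the money box's base plate: 13 mm in diameter, 20 mm deep, straight down; at (-34, +25) mm from the cap's axis in the box's frame. With the cap home it is clear, just behind (counter-clockwise of) the arm at 125 deg; arms pass over it while the cap turns.
- rack: Dark wooden coin rack block, 110 x 80 x 36 mm, fixed, with a row of coins stuck in its top; the pin stands 22 mm deep in its centre hole (11.5 mm in diameter). Origin at the centre of its underside; long side along its x.
- coin_tray: Bystander: loose open wooden coin tray, 130 x 100 x 22 mm, origin under its centre. Rack and tray may change sides.
- amber_bottle: Bystander: amber glass coin bottle, 60 mm in diameter, 120 mm tall, loose, origin under its centre.
- weight_big: Bystander: black iron coin weight, 44 mm in diameter, 55 mm tall, loose, origin under its centre.
- weight_small: Bystander: black iron coin weight, 35 mm in diameter, 44 mm tall, loose, origin under its centre.
- magnifier: Bystander: brass magnifier lying flat, ring 70 mm across, origin under the ring's centre, handle 80 mm long along its +y, loose.
Mind the look-alikes: they are no part of the job. What is shaped like the money_box but purple is not meant.

How it is judged:
By the outcome, as a careful person would: the job done as asked, in the order asked, and still so for the second after the job is handed in, with the robot touching nothing.
It also fails if it takes over 72 s, if anything falls off the work surface, if the arm or the gripper's body presses on something with over 40 N, if the wrist force passes 120 N, or if a joint passes its speed limit or range.

## Working session

There is one attempt and no reset: what is moved stays moved. The work goes in short steps, Python scripts to look and compute and a tool call to move; the robot and the scene stay as the last step left them, time stands still between calls to the robot, and variables do not carry over. Pictures are saved under pics/ and viewed, and the job is handed in when it is done.

Besides the shell and the picture viewer there is one more tool, called after "Emit:" as name([rows], argument=value, ...), one row to a line, values as JSON. step_arm: Moves the arm, as the interface text tells. Its arguments: {"type":"object","properties":{"deltas":{"type":"array"},"squeeze":{"type":"number"}},"required":["deltas"]}

```bash
ls; mkdir -p pics
python3 - <<'E'
from station import *
import cv2
s=get_state();print({k:(v if not hasattr(v,'round') else v) for k,v in s.items()})
for c in ["scene","side","wrist"]:
    f=grab_frame(c);cv2.imwrite(f"pics/{c}0.png",f["pixels"][:,:,::-1])
    for t in ["money_box","cap","pin","rack","coin_tray","amber_bottle","weight_big","magnifier"]:
        print(c,t,[(round(d["conf"],2),[int(x) for x in d["extent"]]) for d in boxes_of(t,c)][:4])
E
```

```text
pics
{'t': 0.0, 'q': array([-1.01889669e+00,  3.59404876e-01,  1.10283650e-02, -3.29746218e-04,
       -1.22410210e+00, -2.88094395e-01]), 'qd': array([-0.00111942, -0.00019547,  0.00110619,  0.00119704,  0.00085686,
        0.00236152]), 'joint_efforts': array([ 7.59967352e-04, -5.82717168e+01,  2.93048912e+01,  6.99686229e+00,
        6.63730607e-03, -1.76099911e-04]), 'eef_pos': array([ 0.17584819, -0.65120024,  0.24260144]), 'ee_rot': array([0.10590301, 1.56908571, 1.94039228]), 'force': array([-0.65203129, -0.77432344, -0.23704912]), 'moment': array([-0.02026198, -0.00527249,  0.02001711]), 'width': 0.08746928117095482}
scene money_box [(0.9, [287, 232, 358, 309]), (0.62, [193, 169, 254, 231]), (0.59, [104, 253, 198, 330])]
scene cap [(0.57, [137, 260, 173, 274]), (0.5, [207, 171, 238, 180])]
scene pin [(0.19, [284, 234, 357, 307])]
scene rack [(0.92, [222, 239, 257, 279])]
scene coin_tray [(0.6, [441, 241, 498, 286]), (0.48, [303, 328, 365, 355])]
scene amber_bottle [(0.77, [426, 311, 459, 344])]
scene weight_big [(0.65, [249, 317, 272, 342])]
scene magnifier [(0.97, [303, 330, 368, 353])]
side money_box [(0.92, [269, 202, 365, 295]), (0.74, [428, 172, 485, 246]), (0.62, [317, 128, 394, 195])]
side cap [(0.81, [345, 142, 371, 163]), (0.62, [308, 218, 343, 249]), (0.6, [466, 190, 483, 209]), (0.2, [219, 228, 267, 258])]
side pin [(0.22, [269, 199, 364, 294])]
side rack [(0.89, [350, 197, 397, 230])]
side coin_tray [(0.84, [217, 359, 302, 423])]
side amber_bottle []
side weight_big [(0.8, [275, 197, 292, 219])]
side magnifier [(0.86, [219, 228, 263, 258])]
wrist money_box [(0.65, [486, 461, 506, 480])]
wrist cap []
wrist pin []
wrist rack []
wrist coin_tray []
wrist amber_bottle []
wrist weight_big []
wrist magnifier []
```

View pics/scene0.png

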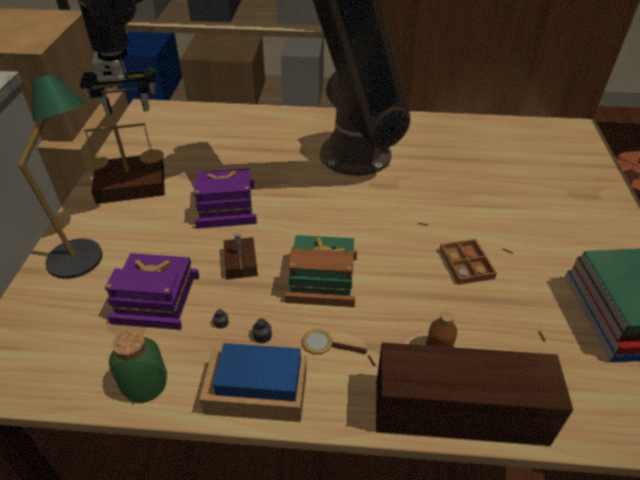

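View pics/side0.png

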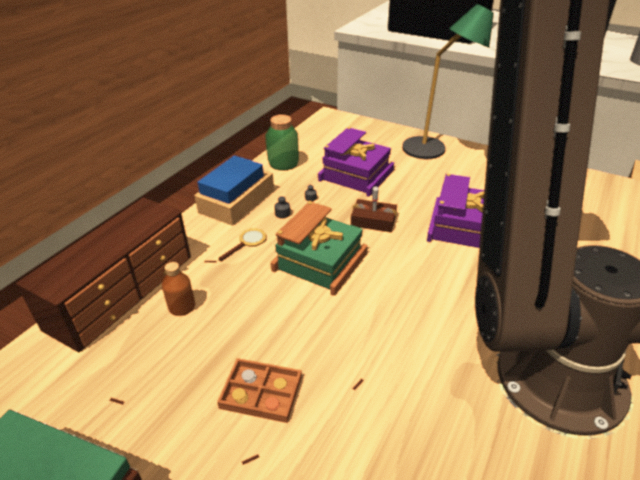

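View pics/wrist0.png

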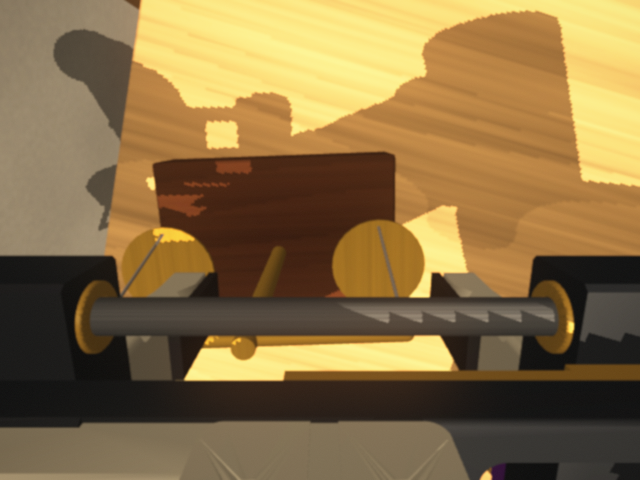

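The scene picture shows the green box at about (322,268) with the purple look-alikes to its left, and the pin standing in the rack at (240,250). The tray is at (467,260). In the side picture the cap is at (322,235) and the pin at (375,197). The wrist camera sees only the balance. Next I measure from depth.

```bash
cat > h.py <<'E'
from station import *
import numpy as np, cv2
from scipy.spatial.transform import Rotation as Ro
def R_of(s): return Ro.from_euler('xyz',s["ee_rot"]).as_matrix()
def cloud(f,s=None):
    z=f["range_z"]; v,u=np.mgrid[0:480,0:640]
    P=np.stack([(u-f["cx"])/f["fx"]*z,(v-f["cy"])/f["fy"]*z,z],-1)
    if "view" in f: T=np.linalg.inv(f["view"])
    else:
        T=np.eye(4);T[:3,:3]=R_of(s);T[:3,3]=s["eef_pos"];T=T@f["hand_eye"]
    W=P@T[:3,:3].T+T[:3,3]; W[z==0]=np.nan
    return W,T
E
python3 - <<'E'
from h import *
s=get_state();print(np.round(R_of(s),3))
for c in ["scene","side"]:
    f=grab_frame(c);W,T=cloud(f);print(c,"cam",T[:3,3].round(3),f["fx"])
    np.savez(f"{c}0.npz",W=W,px=f["pixels"],T=T,K=[f["fx"],f["fy"],f["cx"],f["cy"]])
    for t in ["money_box","rack","pin","coin_tray","amber_bottle","weight_big","weight_small","magnifier"]:
        for d in masks_of(t,c)[:3]:
            p=W[d["mask"]];p=p[np.isfinite(p[:,0])]
            if len(p): print(c,t,round(d["conf"],2),np.percentile(p,[3,50,97],axis=0).round(3).tolist())
    b=dict(scene=(240,200,370,320),side=(260,190,400,300))[c]
    im=f["pixels"][b[1]:b[3],b[0]:b[2],::-1]
    cv2.imwrite(f"pics/{c}_z.png",cv2.resize(im,None,fx=5,fy=5,interpolation=cv2.INTER_CUBIC))
E
```

```text
[[-0.    -0.965 -0.261]
 [-0.    -0.261  0.965]
 [-1.     0.    -0.   ]]
scene cam [ 1.5   -0.006  1.013] 542.5833360773286
scene money_box 0.84 [[0.236, -0.426, 0.007], [0.366, -0.354, 0.078], [0.399, -0.281, 0.114]]
scene money_box 0.71 [[0.495, -0.136, 0.008], [0.63, -0.064, 0.079], [0.653, 0.009, 0.115]]
scene money_box 0.55 [[0.598, -0.532, 0.007], [0.722, -0.449, 0.078], [0.754, -0.387, 0.114]]
scene rack 0.64 [[0.478, -0.319, 0.002], [0.55, -0.274, 0.034], [0.586, -0.235, 0.039]]
scene rack 0.22 [[0.499, -0.134, 0.01], [0.63, -0.063, 0.079], [0.653, 0.007, 0.115]]
scene pin 0.41 [[0.498, -0.289, 0.033], [0.529, -0.28, 0.08], [0.534, -0.274, 0.104]]
scene coin_tray 0.64 [[0.414, 0.25, 0.001], [0.484, 0.307, 0.01], [0.55, 0.362, 0.023]]
scene amber_bottle 0.62 [[0.745, 0.182, 0.032], [0.771, 0.206, 0.083], [0.787, 0.236, 0.122]]
scene weight_big 0.74 [[0.744, -0.207, 0.005], [0.764, -0.187, 0.03], [0.775, -0.169, 0.055]]
scene weight_small 0.82 [[0.702, -0.31, -0.002], [0.732, -0.288, 0.023], [0.742, -0.274, 0.043]]
scene weight_small 0.34 [[0.522, -0.287, 0.036], [0.529, -0.28,
[... 754 characters left out ...]
41], [0.522, -0.278, 0.082], [0.53, -0.274, 0.104]]
side coin_tray 0.92 [[0.412, 0.25, 0.002], [0.477, 0.307, 0.009], [0.542, 0.363, 0.022]]
side amber_bottle 0.79 [[0.726, 0.194, 0.006], [0.741, 0.223, 0.067], [0.769, 0.239, 0.119]]
side weight_big 0.75 [[0.731, -0.25, -0.001], [0.746, -0.18, 0.028], [0.782, -0.166, 0.054]]
side weight_small 0.7 [[0.706, -0.312, -0.002], [0.717, -0.283, 0.021], [0.738, -0.273, 0.043]]
side weight_small 0.68 [[0.726, 0.188, 0.004], [0.742, 0.223, 0.067], [0.773, 0.239, 0.119]]
side weight_small 0.67 [[0.73, -0.088, 0.002], [0.765, -0.049, 0.007], [0.786, 0.044, 0.012]]
side magnifier 0.78 [[0.73, -0.089, 0.003], [0.765, -0.053, 0.007], [0.787, 0.043, 0.012]]
```

View pics/side_z.png

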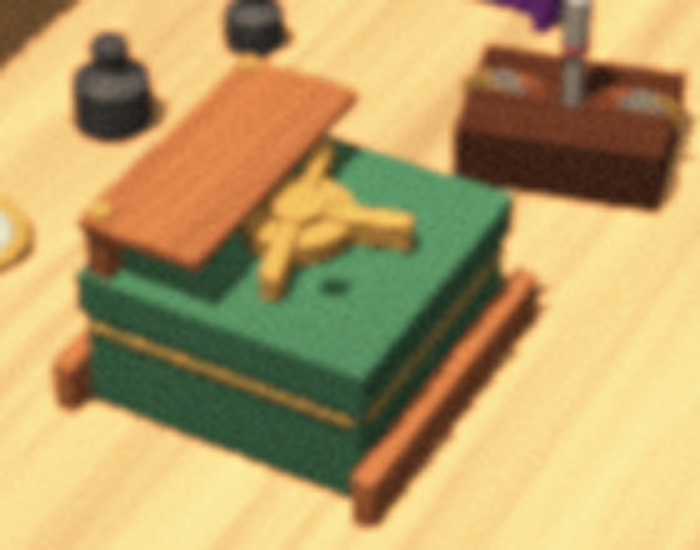

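View pics/scene_z.png

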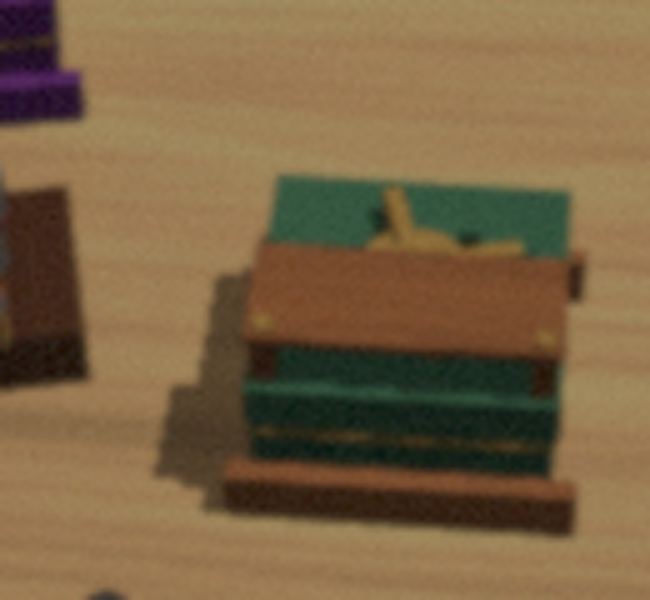

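Run:
```python
from h import *
P=[];C=[]
for c in ["scene","side"]:
    d=np.load(c+"0.npz");W=d["W"].reshape(-1,3);px=d["px"].reshape(-1,3).astype(int)
    m=(abs(W[:,0]-.56)<.12)&(abs(W[:,1]+.06)<.1)&(W[:,2]>.012); P=W[m];C=px[m]
    base=(abs(P[:,2]-.08)<.008)&(C[:,1]>C[:,0]+10)
    br=(abs(P[:,2]-.113)<.005)&(C[:,0]>C[:,1]+20)
    for n,k in (("base",base),("bridge",br)):
        q=P[k][:,:2].astype(np.float32); print(c,n,len(q),P[k][:,2].mean().round(4),cv2.minAreaRect(q))
    allm=P[:,2]>.07
    print(c,"all",cv2.minAreaRect(P[allm][:,:2].astype(np.float32)))
    # rack
    m=(abs(W[:,0]-.52)<.09)&(abs(W[:,1]+.28)<.08)&(abs(W[:,2]-.036)<.006);print(c,"rack",m.sum(),cv2.minAreaRect(W[m][:,:2].astype(np.float32)))
    m=(abs(W[:,0]-.52)<.09)&(abs(W[:,1]+.28)<.08)&(W[:,2]>.100);print(c,"pin top",m.sum(),W[m].mean(0) , W[m].min(0),W[m].max(0))
    m=(abs(W[:,0]-.52)<.09)&(abs(W[:,1]+.28)<.08)&(W[:,2]>.072)&(W[:,2]<.1);print(c,"pin side",m.sum(),W[m].mean(0), W[m].min(0),W[m].max(0))
```

```text
scene base 1154 0.0788 ((0.5664583444595337, -0.06582431495189667), (0.15722781419754028, 0.1467803716659546), 0.642503023147583)
scene bridge 1240 0.1123 ((0.6064898371696472, -0.06503257900476456), (0.14972031116485596, 0.06911760568618774), 89.84419250488281)
scene all ((0.5656715631484985, -0.06521280109882355), (0.1500900238752365, 0.15850701928138733), 89.92835235595703)
scene rack 897 ((0.5239793062210083, -0.2814103662967682), (0.11965327709913254, 0.07977539300918579), 14.083513259887695)
scene pin top 23 [ 0.52610976 -0.28074625  0.1029643 ] [ 0.51723574 -0.28937077  0.10062428] [ 0.53465513 -0.27420544  0.1058064 ]
scene pin side 55 [ 0.52990077 -0.27985295  0.08600893] [ 0.52312036 -0.28890706  0.07202156] [ 0.53410334 -0.27246509  0.09976221]
side base 1538 0.0785 ((0.5631873607635498, -0.0648248940706253), (0.14981645345687866, 0.15444697439670563), 0.6771383285522461)
side bridge 1113 0.1117 ((0.6042394638061523, -0.0662129819393158), (0.06551460176706314, 0.15328249335289001), 0.4106091856956482)
side all ((0.5629326105117798, -0.06586606055498123), (0.15859177708625793, 0.1511545479297638), 88.93412780761719)
side rack 755 ((0.5233698487281799, -0.2813739776611328), (0.11749407649040222, 0.08853282034397125), 13.61741828918457)
side pin top 19 [ 0.52195101 -0.28003983  0.10293122] [ 0.51525417 -0.28784694  0.10077072] [ 0.52783129 -0.27330832  0.10594881]
side pin side 56 [ 0.52209219 -0.27821817  0.08619268] [ 0.51500725 -0.28744879  0.07255375] [ 0.53091538 -0.27418998  0.09885631]
```

Run:
```python
from h import *
s=get_state();f=grab_frame("wrist");print(f["hand_eye"].round(3),f["fx"]);
R=R_of(s)
for tgt in ([.50,-.065,.26],[.48,-.065,.26]):
    print((R.T@(np.array(tgt)-s["eef_pos"])*100).round(2))
```

```text
[[ 0.    -0.245  0.969 -0.141]
 [ 0.    -0.969 -0.245  0.066]
 [ 1.     0.    -0.    -0.   ]
 [ 0.     0.     0.     1.   ]] 406.08409221648645
[ -1.64 -46.58  48.18]
[ -1.64 -44.65  48.71]
```

Run:
```python
from h import *
s=get_state();f=grab_frame("wrist");W,T=cloud(f,s)
for (u,v) in [(243,348),(280,255),(92,315),(320,316),(555,315),(380,235),(395,290),(270,180),(125,290),(320,400)]:
    print((u,v),f["range_z"][v,u].round(3),W[v,u].round(3))
for c in["scene"]:
    d=np.load("scene0.npz");W=d["W"]
    m=(W[...,0]<.40)&(W[...,1]<-.4)&(W[...,2]>.06)
    v,u=np.where(m); 
    sub=W[75:200,80:165].reshape(-1,3); sub=sub[(sub[:,2]>.01)]
    print(sub.max(0),sub.min(0)); 
    for p in [(115,128),(88,130),(148,126),(120,150),(113,100)]: print(p,W[p[1],p[0]].round(3))
```

```text
(243, 348) 0.194 [ 0.22 -0.68  0.21]
(280, 255) 0.327 [ 0.215 -0.678  0.071]
(92, 315) 0.08 [ 0.158 -0.704  0.311]
(320, 316) 0.083 [ 0.148 -0.66   0.308]
(555, 315) 0.081 [ 0.135 -0.615  0.31 ]
(380, 235) 0.287 [ 0.171 -0.612  0.106]
(395, 290) 0.233 [ 0.187 -0.607  0.167]
(270, 180) 0.334 [ 0.162 -0.702  0.05 ]
(125, 290) 0.243 [ 0.232 -0.76   0.157]
(320, 400) 0.062 [ 0.151 -0.659  0.33 ]
[ 0.45472363 -0.54797787  0.40234977] [-0.32316101 -1.03999528  0.01014394]
(115, 128) [ 0.233 -0.672  0.205]
(88, 130) [ 0.249 -0.743  0.204]
(148, 126) [-0.108 -0.728  0.001]
(120, 150) [ 0.225 -0.68   0.126]
(113, 100) [-0.435 -0.997 -0.089]
```

Run:
```python
from h import *
s=get_state();R=R_of(s)
for tgt in ([.50,-.03,.29],):
    print((R.T@(np.array(tgt)-s["eef_pos"])*100).round(2))
```

```text
[ -4.64 -47.49  51.56]
```

Emit:
step_arm([
  [-4,0,0,0,0],
  [-7,0,0,0,0],
  [-7,-2,2,-6,0.2],
  [-7,-5,5,-12,0.4],
  [-7,-8,8,-18,0.6],
  [-7,-11,11,-24,0.8],
  [-7,-14,14,-30,1],
  [-7,-17,17,-36,1],
  [-7,-20,20,-42,1],
  [-7,-23,23,-48,1],
], squeeze=20)

```text
t: 3.18
eef_pos: [0.3359, -0.3724, 0.3139]
ee_rot: [-3.132, 1.57, -0.455]
force: [1.3, 0.2, 0.1]
width: 0.04
```

```bash
cat >> h.py <<'E'
def zang(s): R=R_of(s); return np.degrees(np.arctan2(R[1,2],R[0,2]))
def go(tgt,ang=None,s=None):
    s=s or get_state(); R=R_of(s)
    print("d cm",(R.T@(np.array(tgt)-s["eef_pos"])*100).round(2),"roll",None if ang is None else round(-(ang-zang(s)+180)%360-0,1),"zang",zang(s).round(1),"t",round(s["t"],2), s["force"].round(1))
E
python3 - <<'E'
from h import *
go([.50,-.03,.27],200)
E
```

```text
d cm [  4.39 -37.97   0.66] roll 133.4 zang 153.4 t 3.18 [1.3 0.2 0.1]
```

```bash
sed -i 's/round(-(ang-zang(s)+180)%360-0,1)/round(-(((ang-zang(s))+180)%360-180),1)/' h.py
```

Emit:
step_arm([
  [0,-3.8,0,-6,1],
  [0,-7.6,0,-12,1],
  [0,-11.4,0,-18,1],
  [0.5,-15.2,0,-24,1],
  [1,-19,0,-30,1],
  [2,-23,0,-36,1],
  [3,-27,0.5,-42,1],
  [4,-31,0.7,-47,1],
  [4.4,-35,0.7,-47,1],
  [4.4,-38,0.7,-47,1],
])

```text
t: 4.02
eef_pos: [0.5013, -0.0295, 0.2688]
ee_rot: [-0.494, 1.57, 3.001]
force: [-0.2, -1.1, 0.0]
width: 0.0002
```

Run:
```python
from h import *
s=get_state();f=grab_frame("wrist");W,T=cloud(f,s)
print(s["eef_pos"],zang(s),s["width"],s["qd"].round(3),s["q"].round(2))
np.savez("w1.npz",W=W,px=f["pixels"],T=T,K=[f["fx"],f["fy"],f["cx"],f["cy"]])
cv2.imwrite("pics/w1.png",f["pixels"][:,:,::-1])
```

```text
[ 0.50125658 -0.02947649  0.26876486] -159.7842309836788 0.00020706897556701238 [ 0.538  0.232  0.272  0.009 -0.035 -0.542] [ 0.33  0.05 -0.32 -0.   -1.2   0.02]
```

View pics/w1.png

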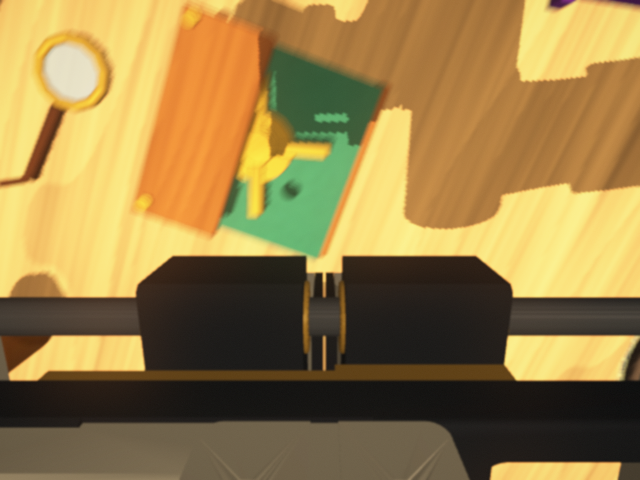

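The wrist picture shows the cap at about (262,150) with arms towards (330,150), (255,215) and (265,100), and the pin hole at (291,188). The magnifier is at (70,72). The arm was still settling, so I take another frame and fit the pose.

Run:
```python
from h import *
s=get_state();f=grab_frame("wrist");W,T=cloud(f,s)
print(s["eef_pos"],zang(s),s["qd"].round(3),s["t"])
px=f["pixels"];np.savez("w2.npz",W=W,px=px,T=T,K=[f["fx"],f["fy"],f["cx"],f["cy"]])
C=px.astype(int)
reg=np.zeros((480,640),bool);reg[0:256,120:400]=1
hsv=cv2.cvtColor(px,cv2.COLOR_RGB2HSV)
# bridge
br=reg&(abs(W[...,2]-.113)<.007);print("bridge",br.sum(),cv2.minAreaRect(W[br][:,:2].astype(np.float32)),np.median(W[br][:,2]))
base=reg&(abs(W[...,2]-.08)<.006)
print("base",base.sum(),cv2.minAreaRect(W[base][:,:2].astype(np.float32)),np.median(W[base][:,2]))
arm=reg&(W[...,2]>.09)&(W[...,2]<.104)
q=W[arm];print("arm",arm.sum(),np.median(q[:,2]))
np.save("arm.npy",q)
# hole : dark in green near (291,188)
g=cv2.cvtColor(px,cv2.COLOR_RGB2GRAY)
cv2.imwrite("pics/w2z.png",cv2.resize(px[60:260,180:400,::-1],None,fx=3.5,fy=3.5,interpolation=cv2.INTER_CUBIC))
sub=g[172:205,275:310];print(sub[::3,::3])
m=np.zeros_like(reg);m[175:203,278:306]=g[175:203,278:306]<75
v,u=np.where(m)
K=[f["fx"],f["fy"],f["cx"],f["cy"]]
def at(u,v,z):
    d=T[:3,:3]@np.array([(u-K[2])/K[0],(v-K[3])/K[1],1]);return T[:3,3]+d*(z-T[2,3])/d[2]
print("hole",u.mean(),v.mean(),m.sum(),at(u.mean(),v.mean(),.08))
```

```text
[ 0.5038227  -0.02682668  0.26904873] -159.73506537444868 [-0.065 -0.022 -0.019  0.008 -0.009  0.104] 4.0667
bridge 19909 ((0.606330156326294, -0.06649612635374069), (0.06497999280691147, 0.1503509283065796), 0.12480240315198898) 0.11269837376577785
base 16589 ((0.5348626971244812, -0.06654109060764313), (0.08760225027799606, 0.15071158111095428), 0.0717393308877945) 0.07966724166229378
arm 4146 0.09721787360907785
[[219 217 199 165 156 157 158 155 152 151 152 153]
 [149 158 154 155 155 156 153 137 130 143 152 153]
 [ 95 153 155 154 155 149 104  84 118 143 137 153]
 [ 82 139 155 155 155 125  75  80  80  85  98 145]
 [ 92 153 157 156 155 112  67  80  80  79  81 140]
 [104 153 156 156 156 129  66  72  78  75  73 148]
 [ 85 151 155 156 157 152 108  67  62  68 124 155]
 [110 155 154 156 156 156 151 136 128 141 150 153]
 [102 151 153 152 154 155 155 155 153 154 154 152]
 [ 99 154 151 152 153 155 153 154 154 154 155 153]
 [132 155 153 154 155 154 153 153 153 154 156 156]]
hole 297.24528301886795 187.54716981132074 53 [ 0.53178614 -0.03952021  0.08      ]
```

View pics/w2z.png

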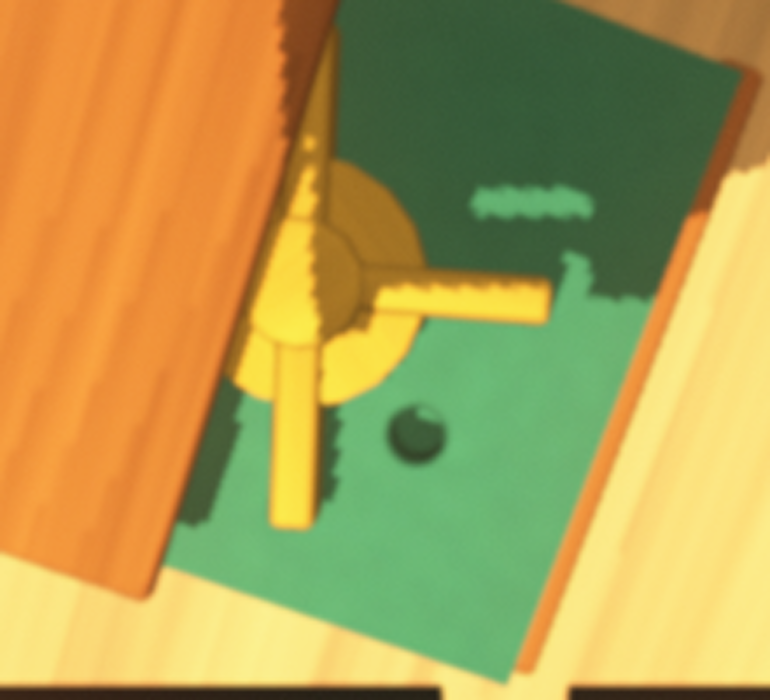

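Run:
```python
from h import *
d=np.load("w2.npz");T=d["T"];K=d["K"]
def at(u,v,z):
    r=T[:3,:3]@np.array([(u-K[2])/K[0],(v-K[3])/K[1],1]);return T[:3,3]+r*(z-T[2,3])/r[2]
Z=lambda x,y:(180+(x+.5)/3.5-.5,60+(y+.5)/3.5-.5)
print("hole",at(*Z(417.5,434.5),.08))
A=np.array([.566,-.0665])
# arm top-edge corner midpoints: arm a end (far right): top z=.098
for n,pts in dict(a=[(552,280),(547,314)],b=[(271,526),(313,528)]).items():
    e=np.mean([at(*Z(*p),.098) for p in pts],0);v=e[:2]-A;print(n,e.round(4),np.degrees(np.arctan2(v[1],v[0]))%360,np.hypot(*v))
q=np.load("arm.npy");v=q[:,:2]-A;r=np.hypot(*v.T);a=np.degrees(np.arctan2(v[:,1],v[:,0]))%360
m=(r>32)&(r<52) if False else (r>.032)&(r<.052)
h,_=np.histogram(a[m],bins=72,range=(0,360));print([(i*5,int(k)) for i,k in enumerate(h) if k])
for lo,hi in((85,130),(170,220)):
    k=m&(a>lo)&(a<hi);print(lo,a[k].mean(),np.median(a[k]),q[k][:,2].mean())
# left dir lines of the disc r<27 
k=(q[:,2]>.099);
```

```text
hole [ 0.5315183  -0.04288317  0.08      ]
a [ 0.5145 -0.083   0.098 ] 197.71373035434533 0.05407542379578872
b [ 0.5506 -0.0162  0.098 ] 106.99948124907863 0.05258055070264395
[(95, 19), (100, 117), (105, 119), (110, 97), (185, 19), (190, 127), (195, 129), (200, 83), (275, 49), (280, 101), (285, 11)]
85 106.67965533901912 106.70584647716484 0.09712183004559498
170 196.29427204767694 196.28776520413274 0.09743928837760882
```

Run:
```python
from h import *
for c in ["side","scene"]:
    f=grab_frame(c);W,T=cloud(f);s=get_state()
    R=R_of(s);L=(W-s["eef_pos"])@R
    m=(abs(L[...,1])<.03)&(abs(L[...,2])<.08)&(L[...,0]<.03)&(L[...,0]>-.06)
    q=L[m]
    for lo in np.arange(-.06,.03,.01):
        k=q[(q[:,0]>=lo)&(q[:,0]<lo+.01)]
        if len(k): print(c,lo.round(3),len(k),"y",k[:,1].min().round(3),k[:,1].max().round(3),"z",k[:,2].min().round(3),k[:,2].max().round(3))
    v,u=np.where(m);print(u.min(),u.max(),v.min(),v.max())
    cv2.imwrite(f"pics/f_{c}.png",cv2.resize(f["pixels"][max(0,v.min()-60):v.max()+60,max(0,u.min()-60):u.max()+60,::-1],None,fx=4,fy=4,interpolation=cv2.INTER_CUBIC)[:600,:800])
```

```text
side -0.06 13 y -0.029 0.009 z -0.005 0.057
side -0.05 7 y -0.013 0.01 z -0.006 -0.004
side -0.04 50 y -0.016 -0.002 z -0.021 0.02
side -0.03 102 y -0.015 0.007 z -0.022 0.02
side -0.02 83 y -0.015 -0.009 z -0.02 0.018
side -0.01 72 y -0.014 0.001 z -0.017 0.017
side 0.0 72 y -0.017 0.002 z -0.016 0.015
side 0.01 43 y -0.016 0.001 z -0.015 0.015
325 365 155 191
scene -0.06 13 y 0.012 0.03 z -0.037 0.079
scene -0.02 1 y 0.009 0.009 z 0.013 0.013
scene -0.01 9 y 0.008 0.01 z 0.004 0.016
scene 0.0 7 y 0.008 0.009 z 0.004 0.013
scene 0.01 20 y -0.013 0.009 z -0.02 0.013
319 348 139 189
```

View pics/f_scene.png

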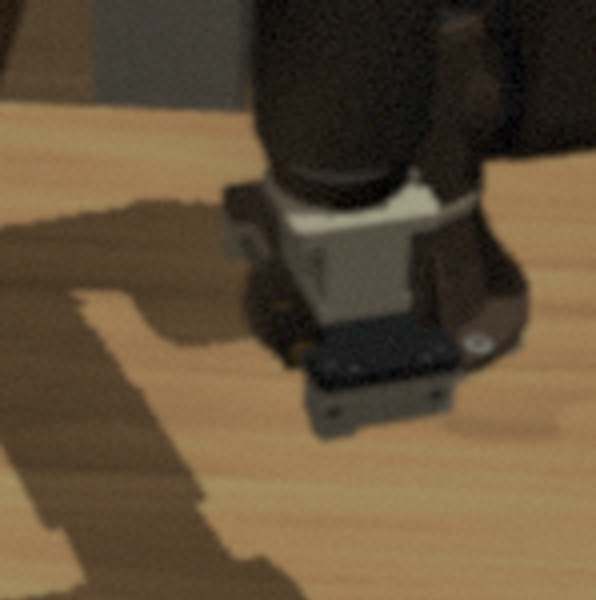

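View pics/f_side.png

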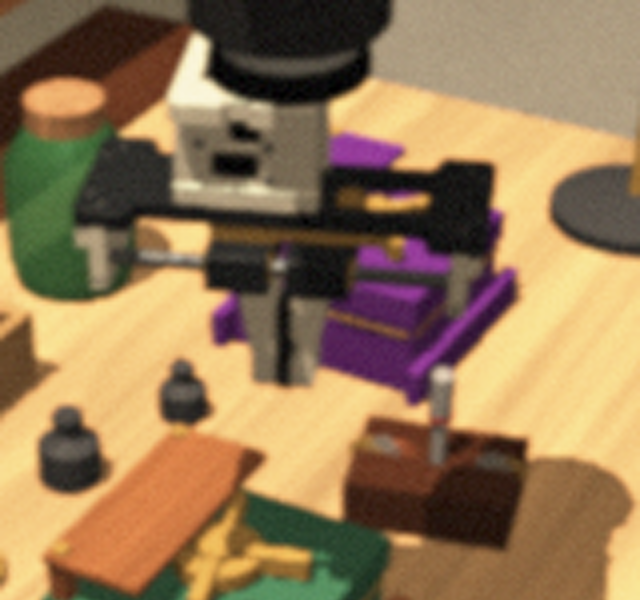

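```bash
cat >> h.py <<'E'
A=np.array([.566,-.067])
def fp(th,off,r=.046,z=.105):
    t=np.radians(th);u=np.array([np.cos(t),np.sin(t)]);n=np.array([-u[1],u[0]])
    return np.r_[A+r*u+off*n,z]
E
python3 - <<'E'
from h import *
s=get_state();print(s["eef_pos"])
print(fp(197,.023)); go(fp(197,.023,z=.20),197); go(fp(197,.023),197)
E
```

```text
[ 0.50109964 -0.03135593  0.26935436]
[ 0.52873453 -0.10244411  0.105     ]
d cm [ 6.94  7.63 -0.14] roll 3.2 zang -159.8 t 4.22 [-1.1  0.   0.3]
d cm [16.44  7.63 -0.15] roll 3.2 zang -159.8 t 4.22 [-1.1  0.   0.3]
```

Emit:
step_arm([
  [2,2,0,0,1],
  [4,4,0,1,1],
  [6,6,0,2,1],
  [8,7.6,0,3,1],
  [10,7.6,0,3,1],
  [12,7.6,0,3,1],
  [13,7.6,0,3,1],
  [13.6,7.6,0,3,1],
  [13.6,7.6,0,3,1],
  [13.6,7.6,0,3,1],
])

```text
t: 5.05
eef_pos: [0.5275, -0.1037, 0.1344]
ee_rot: [2.669, 1.57, -0.173]
force: [0.7, -0.4, 1.0]
width: 0.0002
```

Run:
```python
from h import *
s=get_state();print(s["eef_pos"],s["qd"].round(3));go(fp(197,.023),197)
f=grab_frame("side");W,T=cloud(f);print(get_state()["eef_pos"])
cv2.imwrite("pics/s1.png",cv2.resize(f["pixels"][150:300,230:430,::-1],None,fx=4,fy=4,interpolation=cv2.INTER_CUBIC))
```

```text
[ 0.5274829  -0.10371991  0.13440519] [ 0.004 -0.011  0.013  0.002 -0.003  0.   ]
d cm [ 2.94 -0.09 -0.15] roll 0.1 zang -162.9 t 5.05 [ 0.7 -0.4  1. ]
[ 0.52779462 -0.10355102  0.13476709]
```

View pics/s1.png

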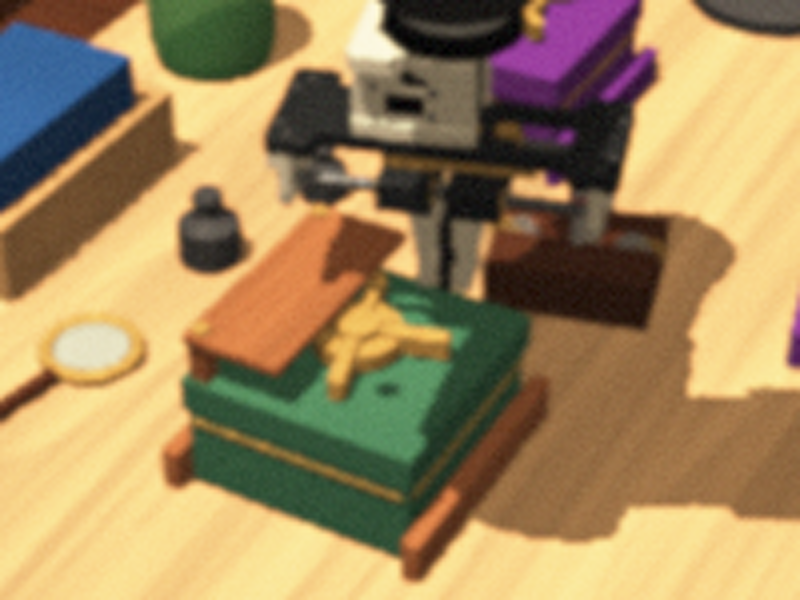

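Fingers are at about (445,270), behind the arm ending at (445,340), with the bridge clear of them. I lower next.

Emit:
step_arm([
  [0.5,0,0,0,1],
  [1,0,0,0,1],
  [1.6,0,0,0,1],
  [2.2,0,0,0,1],
  [2.6,0,0,0,1],
  [2.9,0,0,0,1],
  [2.9,-0.3,0,0,1],
  [2.9,-0.6,0,0,1],
  [2.9,-0.8,0,0,1],
  [2.9,-0.8,0,0,1],
])

```text
t: 5.93
eef_pos: [0.5248, -0.0955, 0.1048]
ee_rot: [2.572, 1.57, -0.271]
force: [0.3, -0.5, -0.1]
width: 0.0005
```

```bash
cat >> h.py <<'E'
def arc(th0,th1,off0,off1,n=10,base=None,r=.046,z=.105):
    # rows relative to base world pose (commanded pos, angle); tool axes at zang=base angle
    pos,ang=base; a=np.radians(ang); x=np.array([0,0,-1.]);zz=np.array([np.cos(a),np.sin(a),0]);y=np.cross(zz,x)
    R=np.stack([x,y,zz],1); out=[]
    for i in range(1,n+1):
        k=i/n;th=th0+(th1-th0)*k;d=R.T@(fp(th,off0+(off1-off0)*k,r,z)-pos)*100
        out.append([round(float(v),2) for v in d]+[round(ang-th,1),1])
    print(out)
E
python3 - <<'E'
from h import *
s=get_state();print(s["eef_pos"],zang(s)%360,s["force"],s["moment"])
arc(197,157,.015,.015,base=(fp(197,.015),197))
E
```

```text
[ 0.52480102 -0.09554798  0.10479475] 197.13646507750784 [ 0.33562635 -0.504161   -0.11973732] [-0.06158761  0.1130079   0.06742722]
[[0.0, -0.32, 0.09, 4.0, 1], [0.0, -0.65, 0.16, 8.0, 1], [0.0, -0.99, 0.21, 12.0, 1], [0.0, -1.33, 0.24, 16.0, 1], [0.0, -1.66, 0.24, 20.0, 1], [0.0, -2.0, 0.21, 24.0, 1], [0.0, -2.34, 0.17, 28.0, 1], [0.0, -2.67, 0.1, 32.0, 1], [0.0, -2.99, 0.0, 36.0, 1], [0.0, -3.31, -0.11, 40.0, 1]]
```

Emit:
step_arm([
  [0,-0.3,0.1,4,1],
  [0,-0.65,0.15,8,1],
  [0,-1.0,0.2,12,1],
  [0,-1.35,0.25,16,1],
  [0,-1.65,0.25,20,1],
  [0,-2.0,0.2,24,1],
  [0,-2.35,0.15,28,1],
  [0,-2.65,0.1,32,1],
  [0,-3.0,0,36,1],
  [0,-3.3,-0.1,40,1],
])

```text
t: 6.77
eef_pos: [0.5154, -0.0643, 0.1047]
ee_rot: [0.999, 1.57, -2.545]
force: [-2.4, -3.3, 0.4]
width: 0.0005
```

Run:
```python
from h import *
s=get_state();print(s["eef_pos"],fp(157,.015),zang(s)%360,s["force"],s["moment"])
arc(157,117,.015,.015,base=(fp(157,.015),157))
```

```text
[ 0.51542626 -0.064281    0.10474491] [ 0.51779581 -0.06283394  0.105     ] 156.9175048255005 [-2.37266881 -3.27734305  0.38741711] [-1.03228046  0.57238548  0.05577636]
[[0.0, -0.32, 0.09, 4.0, 1], [0.0, -0.65, 0.16, 8.0, 1], [0.0, -0.99, 0.21, 12.0, 1], [0.0, -1.33, 0.24, 16.0, 1], [0.0, -1.66, 0.24, 20.0, 1], [0.0, -2.0, 0.21, 24.0, 1], [0.0, -2.34, 0.17, 28.0, 1], [0.0, -2.67, 0.1, 32.0, 1], [0.0, -2.99, 0.0, 36.0, 1], [0.0, -3.31, -0.11, 40.0, 1]]
```

Emit:
step_arm([
  [0,-0.3,0.1,4,1],
  [0,-0.65,0.15,8,1],
  [0,-1.0,0.2,12,1],
  [0,-1.35,0.25,16,1],
  [0,-1.65,0.25,20,1],
  [0,-2.0,0.2,24,1],
  [0,-2.35,0.15,28,1],
  [0,-2.65,0.1,32,1],
  [0,-3.0,0,36,1],
  [0,-3.3,-0.1,40,1],
])

```text
t: 7.6
eef_pos: [0.5282, -0.034, 0.1043]
ee_rot: [1.155, 1.568, -3.088]
force: [-4.1, 0.6, 1.6]
width: 0.0003
```

Run:
```python
from h import *
s=get_state();print(s["eef_pos"],fp(117,.015),zang(s)%360,s["force"],s["moment"])
f=grab_frame("side")
cv2.imwrite("pics/s2.png",cv2.resize(f["pixels"][150:300,230:430,::-1],None,fx=4,fy=4,interpolation=cv2.INTER_CUBIC))
```

```text
[ 0.5282021  -0.03398246  0.10430838] [ 0.53175134 -0.03282356  0.105     ] 116.90109628779263 [-4.09309864  0.58457396  1.57950616] [0.42011457 1.74334203 0.03325393]
```

View pics/s2.png

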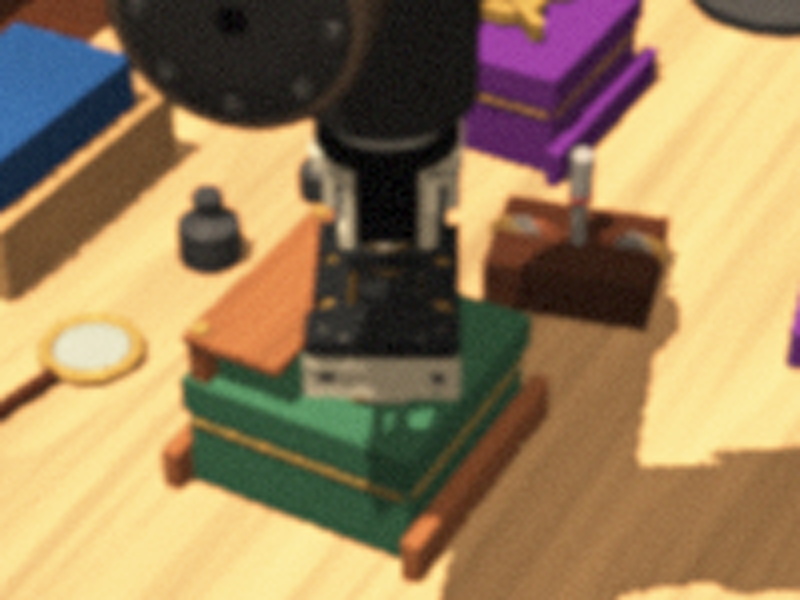

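Run:
```python
from h import *
b=(fp(117,.015),117)
arc(124,180,.022,.022,n=8,base=b,z=.140)
arc(180,211,.022,.026,n=5,base=b,z=.140)
```

```text
[[-3.5, 1.75, -0.67, -14.0, 1], [-3.5, 2.2, -1.09, -21.0, 1], [-3.5, 2.6, -1.57, -28.0, 1], [-3.5, 2.94, -2.09, -35.0, 1], [-3.5, 3.21, -2.65, -42.0, 1], [-3.5, 3.41, -3.24, -49.0, 1], [-3.5, 3.54, -3.85, -56.0, 1], [-3.5, 3.6, -4.47, -63.0, 1]]
[[-3.5, 3.61, -5.1, -69.2, 1], [-3.5, 3.55, -5.72, -75.4, 1], [-3.5, 3.41, -6.34, -81.6, 1], [-3.5, 3.19, -6.94, -87.8, 1], [-3.5, 2.91, -7.51, -94.0, 1]]
```

Emit:
step_arm([
  [0,0.7,0,0,1],
  [-1.7,0.7,0,0,1],
  [-3.5,1.2,-0.3,-7,1],
  [-3.5,1.75,-0.7,-14,1],
  [-3.5,2.2,-1.1,-21,1],
  [-3.5,2.6,-1.6,-28,1],
  [-3.5,2.95,-2.1,-35,1],
  [-3.5,3.2,-2.65,-42,1],
  [-3.5,3.4,-3.25,-49,1],
  [-3.5,3.55,-3.85,-56,1],
])

```text
t: 8.48
eef_pos: [0.5156, -0.085, 0.14]
ee_rot: [-2.888, 1.569, 0.142]
force: [-0.4, -0.2, -0.1]
width: 0.0006
```

Run:
```python
from h import *
s=get_state();print(s["eef_pos"],fp(173,.022,z=.14),zang(s)%360,s["force"],s["moment"])
b=(fp(173,.022,z=.14),173)
arc(180,211,.022,.027,n=5,base=b,z=.140)
f=grab_frame("wrist");cv2.imwrite("pics/w3.png",f["pixels"][:,:,::-1])
W,T=cloud(f,s);np.savez("w3.npz",W=W,px=f["pixels"],T=T,K=[f["fx"],f["fy"],f["cx"],f["cy"]])
```

```text
[ 0.51559485 -0.08498243  0.13999616] [ 0.51766175 -0.08323003  0.14      ] 173.62455638708815 [-0.38891732 -0.16464362 -0.13854504] [0.05962138 0.05355196 0.05071517]
[[0.0, 1.09, -0.65, -13.2, 1], [0.0, 1.59, -1.06, -19.4, 1], [0.0, 2.04, -1.53, -25.6, 1], [0.0, 2.43, -2.06, -31.8, 1], [0.0, 2.76, -2.64, -38.0, 1]]
```

View pics/w3.png

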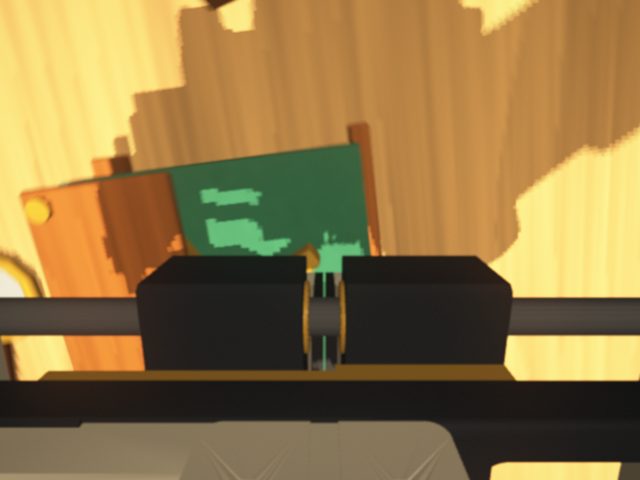

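Run:
```python
from h import *
b=(fp(173,.022,z=.14),173)
arc(173,212,.022,.027,n=6,base=b,z=.140)
```

```text
[[0.0, 0.59, -0.29, -6.5, 1], [0.0, 1.14, -0.65, -13.0, 1], [0.0, 1.64, -1.08, -19.5, 1], [0.0, 2.09, -1.58, -26.0, 1], [0.0, 2.48, -2.13, -32.5, 1], [0.0, 2.79, -2.72, -39.0, 1]]
```

Emit:
step_arm([
  [0,0.6,-0.3,-6.5,1],
  [0,1.15,-0.65,-13,1],
  [0,1.65,-1.1,-19.5,1],
  [0,2.1,-1.6,-26,1],
  [0,2.5,-2.15,-32.5,1],
  [0,2.8,-2.7,-39,1],
  [0,2.8,-2.7,-39,1],
  [0.5,2.8,-2.7,-39,1],
  [1.0,2.8,-2.7,-39,1],
  [1.5,2.8,-2.7,-39,1],
])

```text
t: 9.37
eef_pos: [0.5387, -0.1153, 0.124]
ee_rot: [-1.577, 1.571, 2.122]
force: [-0.0, -0.1, 0.4]
width: 0.0006
```

Emit:
step_arm([
  [0.5,0,0,0,1],
  [1,0,0,0,1],
  [1.5,0,0,0,1],
  [1.9,0,0,0,1],
  [2,0,0,0,1],
  [2,0,0,0,1],
  [2,-0.2,0,0,1],
  [2,-0.4,0,0,1],
  [2,-0.6,0,0,1],
  [2,-0.6,0,0,1],
])

```text
t: 10.2
eef_pos: [0.5358, -0.1101, 0.1048]
ee_rot: [2.943, 1.57, 0.362]
force: [-0.7, -0.4, 0.7]
width: 0.0004
```

Run:
```python
from h import *
s=get_state();print(s["eef_pos"],fp(212,.021),zang(s)%360,s["force"],s["moment"],s["t"])
b=(fp(212,.021),212)
arc(212,205,.021,.015,n=3,base=b)
arc(205,177,.015,.015,n=7,base=b)
```

```text
[ 0.53583853 -0.11008843  0.10482114] [ 0.53811809 -0.1091853   0.105     ] 212.1252433000649 [-0.67178402 -0.37551907  0.68781008] [0.01153692 0.17181787 0.02641461] 10.2
[[0.0, -0.39, 0.07, 2.3, 1], [0.0, -0.78, 0.12, 4.7, 1], [0.0, -1.17, 0.15, 7.0, 1]]
[[0.0, -1.51, 0.2, 11.0, 1], [0.0, -1.84, 0.23, 15.0, 1], [0.0, -2.18, 0.24, 19.0, 1], [0.0, -2.52, 0.22, 23.0, 1], [0.0, -2.85, 0.18, 27.0, 1], [0.0, -3.18, 0.12, 31.0, 1], [0.0, -3.51, 0.03, 35.0, 1]]
```

Emit:
step_arm([
  [0,-0.4,0,2.5,1],
  [0,-0.8,0.1,5,1],
  [0,-1.15,0.1,7,1],
  [0,-1.5,0.15,11,1],
  [0,-1.85,0.2,15,1],
  [0,-2.2,0.2,19,1],
  [0,-2.5,0.2,23,1],
  [0,-2.85,0.15,27,1],
  [0,-3.2,0.1,31,1],
  [0,-3.5,0,35,1],
])

```text
t: 11.03
eef_pos: [0.5172, -0.0811, 0.1048]
ee_rot: [1.81, 1.57, -1.385]
force: [-0.3, -3.2, 0.4]
width: 0.0004
```

```bash
cat >> h.py <<'E'
def rel(s,th=None):
    th=th or zang(s)%360; t=np.radians(th);u=np.array([np.cos(t),np.sin(t)]);n=np.array([-u[1],u[0]]);v=s["eef_pos"][:2]-A
    print("ang",round(zang(s)%360,1),"r",(v@u*1000).round(1),"off",(v@n*1000).round(1),"F radial",(s["force"][:2]@u).round(2),"F perp",(s["force"][:2]@n).round(2),"fz",s["force"][2].round(2),"t",round(s["t"],2))
E
python3 - <<'E'
from h import *
s=get_state();rel(s)
b=(fp(177,.015),177)
arc(177,140,.015,.015,n=10,base=b)
E
```

```text
ang 176.9 r 48.0 off 16.7 F radial 0.13 F perp 3.21 fz 0.44 t 11.03
[[0.0, -0.3, 0.09, 3.7, 1], [0.0, -0.6, 0.15, 7.4, 1], [0.0, -0.91, 0.2, 11.1, 1], [0.0, -1.22, 0.23, 14.8, 1], [0.0, -1.54, 0.24, 18.5, 1], [0.0, -1.85, 0.23, 22.2, 1], [0.0, -2.16, 0.19, 25.9, 1], [0.0, -2.47, 0.14, 29.6, 1], [0.0, -2.77, 0.07, 33.3, 1], [0.0, -3.07, -0.02, 37.0, 1]]
```

Emit:
step_arm([
  [0,-0.3,0.1,3.7,1],
  [0,-0.6,0.15,7.4,1],
  [0,-0.9,0.2,11,1],
  [0,-1.2,0.25,15,1],
  [0,-1.55,0.25,18.5,1],
  [0,-1.85,0.25,22,1],
  [0,-2.15,0.2,26,1],
  [0,-2.45,0.15,29.5,1],
  [0,-2.75,0.1,33,1],
  [0,-3.05,0,37,1],
])

```text
t: 11.87
eef_pos: [0.5176, -0.0506, 0.1046]
ee_rot: [0.992, 1.569, -2.849]
force: [-3.8, -1.3, 0.9]
width: 0.0002
```

Run:
```python
from h import *
s=get_state();rel(s)
b=(fp(140,.015),140)
arc(140,130,.015,.015,n=10,base=b)
```

```text
ang 139.9 r 47.6 off 18.6 F radial 2.11 F perp 3.46 fz 0.89 t 11.87
[[0.0, -0.08, 0.03, 1.0, 1], [0.0, -0.16, 0.05, 2.0, 1], [0.0, -0.24, 0.07, 3.0, 1], [0.0, -0.32, 0.09, 4.0, 1], [0.0, -0.41, 0.11, 5.0, 1], [0.0, -0.49, 0.13, 6.0, 1], [0.0, -0.57, 0.15, 7.0, 1], [0.0, -0.65, 0.16, 8.0, 1], [0.0, -0.74, 0.18, 9.0, 1], [0.0, -0.82, 0.19, 10.0, 1]]
```

Emit:
step_arm([
  [0,-0.08,0,1,1],
  [0,-0.16,0.05,2,1],
  [0,-0.24,0.05,3,1],
  [0,-0.32,0.1,4,1],
  [0,-0.4,0.1,5,1],
  [0,-0.48,0.1,6,1],
  [0,-0.56,0.15,7,1],
  [0,-0.64,0.15,8,1],
  [0,-0.72,0.2,9,1],
  [0,-0.8,0.2,10,1],
])

```text
t: 12.7
eef_pos: [0.5225, -0.0428, 0.1044]
ee_rot: [0.873, 1.571, -3.141]
force: [-4.8, -1.1, -0.7]
width: 0.0002
```

Run:
```python
from h import *
s=get_state();rel(s)
```

```text
ang 130.0 r 46.5 off 17.8 F radial 2.24 F perp 4.38 fz -0.69 t 12.7
```

Emit:
step_arm([
  [0,-0.03,0,0.4,1],
  [0,-0.06,0,0.8,1],
  [0,-0.09,0,1.2,1],
  [0,-0.12,0.05,1.6,1],
  [0,-0.15,0.05,2,1],
  [0,-0.18,0.05,2.4,1],
  [0,-0.21,0.05,2.8,1],
  [0,-0.24,0.1,3.2,1],
  [0,-0.27,0.1,3.6,1],
  [0,-0.3,0.1,4,1],
])

```text
t: 13.53
eef_pos: [0.5242, -0.0402, 0.1045]
ee_rot: [-2.329, 1.571, -0.129]
force: [-3.6, -0.3, -2.0]
width: 0.0005
```

Run:
```python
from h import *
s=get_state();rel(s)
```

```text
ang 126.1 r 46.3 off 18.0 F radial 1.93 F perp 3.1 fz -1.99 t 13.53
```

Emit:
step_arm([
  [0,-0.02,0,0,1],
  [0,-0.04,0,0,1],
  [0,-0.06,0,0,1],
  [0,-0.08,0,0,1],
  [0,-0.1,0,0,1],
  [0,-0.12,0,0,1],
  [0,-0.14,0,0,1],
  [0,-0.16,0,0,1],
  [0,-0.16,0,0,1],
  [0,-0.16,0,0,1],
])

```text
t: 14.37
eef_pos: [0.5254, -0.0392, 0.1045]
ee_rot: [0.218, 1.571, 2.419]
force: [-3.9, -0.5, -1.4]
width: 0.0005
```

Run:
```python
from h import *
s=get_state();rel(s)
```

```text
ang 126.1 r 46.4 off 16.4 F radial 1.92 F perp 3.46 fz -1.41 t 14.37
```

Emit:
step_arm([
  [0,-0.02,0,0,1],
  [0,-0.04,0,0,1],
  [0,-0.06,0,0,1],
  [0,-0.08,0,0,1],
  [0,-0.09,0,0,1],
  [0,-0.1,0,0,1],
  [0,-0.1,0,0,1],
  [0,-0.1,0,0,1],
  [0,-0.1,0,0,1],
  [0,-0.1,0,0,1],
])

```text
t: 15.2
eef_pos: [0.5259, -0.0388, 0.1045]
ee_rot: [1.238, 1.57, -2.844]
force: [-5.7, 0.4, -0.2]
width: 0.0005
```

Run:
```python
from h import *
s=get_state();rel(s)
```

```text
ang 126.1 r 46.4 off 15.7 F radial 3.68 F perp 4.42 fz -0.19 t 15.2
```

Emit:
step_arm([
  [0,-0.01,0,0,1],
  [0,-0.02,0,0,1],
  [0,-0.03,0,0,1],
  [0,-0.04,0,0,1],
  [0,-0.05,0,0,1],
  [0,-0.05,0,0,1],
  [0,-0.05,0,0,1],
  [0,-0.05,0,0,1],
  [0,-0.05,0,0,1],
  [0,-0.05,0,0,1],
])

```text
t: 16.03
eef_pos: [0.5263, -0.0385, 0.1045]
ee_rot: [1.178, 1.57, -2.905]
force: [-5.6, -0.4, 0.6]
width: 0.0009
```

Run:
```python
from h import *
s=get_state();rel(s)
```

```text
ang 126.1 r 46.4 off 15.3 F radial 2.95 F perp 4.76 fz 0.61 t 16.03
```

Emit:
step_arm([
  [0,-0.01,0,0,1],
  [0,-0.02,0,0,1],
  [0,-0.03,0,0,1],
  [0,-0.04,0,0,1],
  [0,-0.05,0,0,1],
  [0,-0.06,0,0,1],
  [0,-0.07,0,0,1],
  [0,-0.08,0,0,1],
  [0,-0.08,0,0,1],
  [0,-0.08,0,0,1],
])

```text
t: 16.87
eef_pos: [0.5263, -0.0384, 0.1045]
ee_rot: [1.302, 1.569, -2.781]
force: [-7.2, -1.4, 3.4]
width: 0.0001
```

Run:
```python
from h import *
s=get_state();rel(s)
```

```text
ang 126.1 r 46.5 off 15.3 F radial 3.13 F perp 6.66 fz 3.42 t 16.87
```

Emit:
step_arm([
  [0,-0.01,0,0,1],
  [0,-0.02,0,0,1],
  [0,-0.03,0,0,1],
  [0,-0.04,0,0,1],
  [0,-0.05,0,0,1],
  [0,-0.05,0,0,1],
  [0,-0.05,0,0,1],
  [0,-0.05,0,0,1],
  [0,-0.05,0,0,1],
  [0,-0.05,0,0,1],
])

```text
t: 17.7
eef_pos: [0.5263, -0.0384, 0.1045]
ee_rot: [1.332, 1.568, -2.751]
force: [-8.3, -3.3, 2.8]
width: 0.0002
```

Run:
```python
from h import *
s=get_state();rel(s)
```

```text
ang 126.1 r 46.5 off 15.2 F radial 2.22 F perp 8.69 fz 2.82 t 17.7
```

Emit:
step_arm([
  [0,-0.02,0,0,1],
  [0,-0.04,0,0,1],
  [0,-0.04,0,0,1],
  [0,-0.04,0,0,1],
  [0,-0.04,0,0,1],
  [0,-0.04,0,0,1],
  [0,-0.04,0,0,1],
  [0,-0.04,0,0,1],
  [0,-0.04,0,0,1],
  [0,-0.04,0,0,1],
])

```text
t: 18.53
eef_pos: [0.5263, -0.0384, 0.1045]
ee_rot: [1.338, 1.567, -2.745]
force: [-9.0, -3.4, 3.3]
width: 0.0007
```

Run:
```python
from h import *
s=get_state();rel(s)
```

```text
ang 126.1 r 46.5 off 15.2 F radial 2.53 F perp 9.23 fz 3.27 t 18.53
```

Emit:
step_arm([
  [0,-0.02,0,0,1],
  [0,-0.03,0,0,1],
  [0,-0.03,0,0,1],
  [0,-0.03,0,0,1],
  [0,-0.03,0,0,1],
  [0,-0.03,0,0,1],
  [0,-0.03,0,0,1],
  [0,-0.03,0,0,1],
  [0,-0.03,0,0,1],
  [0,-0.03,0,0,1],
])

```text
t: 19.37
eef_pos: [0.5263, -0.0384, 0.1044]
ee_rot: [1.34, 1.567, -2.743]
force: [-10.0, -4.1, 4.8]
width: 0.0004
```

Run:
```python
from h import *
s=get_state();rel(s)
```

```text
ang 126.1 r 46.5 off 15.2 F radial 2.51 F perp 10.49 fz 4.79 t 19.37
```

Run:
```python
from h import *
go([.58,-.05,.27],90)
```

```text
d cm [-16.57  -3.59  -4.09] roll 36.1 zang 126.1 t 19.37 [-10.   -4.1   4.8]
```

Emit:
step_arm([
  [0,0.4,0,0,1],
  [0,0.8,0,0,1],
  [0,1,0,0,1],
  [-2,1,0,0,1],
  [-4,1,0,0,1],
  [-7,1,0,6,1],
  [-10,0,0,12,0.8],
  [-13,-1,0,18,0.6],
  [-16,-2,0,24,0.4],
  [-16.5,-3,0,30,0.4],
])

```text
t: 20.2
eef_pos: [0.556, -0.0191, 0.2763]
ee_rot: [-1.565, 1.56, 0.108]
force: [0.2, 0.7, -0.2]
width: 0.0218
```

Run:
```python
from h import *
go([.58,-.05,.27],90)
```

```text
d cm [ 0.65 -2.07 -3.32] roll 5.9 zang 95.9 t 20.2 [ 0.2  0.7 -0.2]
```

Emit:
step_arm([
  [0.3,-1,-1.5,3,0.4],
  [0.6,-2,-3,6,0.4],
  [0.6,-2,-3.3,6,0.4],
  [0.6,-2,-3.3,6,0.4],
  [0.6,-2,-3.3,6,0.4],
  [0.6,-2,-3.3,6,0.4],
  [0.6,-2,-3.3,6,0.4],
  [0.6,-2,-3.3,6,0.4],
  [0.6,-2,-3.3,6,0.4],
  [0.6,-2,-3.3,6,0.4],
])

```text
t: 21.03
eef_pos: [0.5759, -0.05, 0.2637]
ee_rot: [-1.354, 1.57, 0.219]
force: [0.3, -0.0, 0.4]
width: 0.0529
```

Run:
```python
from h import *
s=get_state();f=grab_frame("wrist");W,T=cloud(f,s);print(s["eef_pos"],zang(s)%360,s["qd"].round(3),s["ee_rot"])
px=f["pixels"];np.savez("w4.npz",W=W,px=px,T=T,K=[f["fx"],f["fy"],f["cx"],f["cy"]])
cv2.imwrite("pics/w4.png",px[:,:,::-1])
arm=(W[...,2]>.09)&(W[...,2]<.104);q=W[arm]
v=q[:,:2]-A;r=np.hypot(*v.T);a=np.degrees(np.arctan2(v[:,1],v[:,0]))%360
m=(r>.032)&(r<.052)
for lo,hi in((105,145),(195,235)):
    k=m&(a>lo)&(a<hi);print(lo,k.sum(),a[k].mean() if k.sum() else None)
print(cv2.minAreaRect(W[(abs(W[...,2]-.08)<.006)][:,:2].astype(np.float32)))
```

```text
[ 0.57586483 -0.04996119  0.2637398 ] 90.14085634896105 [-0.002  0.002  0.002  0.002 -0.001 -0.001] [-1.35390513  1.57044363  0.2193496 ]
105 373 125.8472576721135
195 389 214.48548759945137
((0.5359684228897095, -0.13763530552387238), (0.08879469335079193, 0.29130735993385315), 0.15308348834514618)
```

View pics/w4.png

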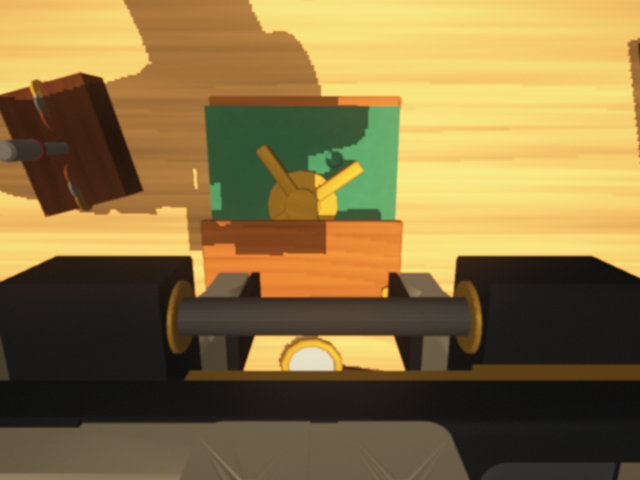

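The cap arms now point to (263,150) and (360,167), which is about 125° and 215°, so the cap is home. The hole shows clear at (335,158). Next I measure the hole and the pin.

Run:
```python
from h import *
d=np.load("w4.npz");T=d["T"];K=d["K"];W=d["W"];px=d["px"]
def at(u,v,z):
    r=T[:3,:3]@np.array([(u-K[2])/K[0],(v-K[3])/K[1],1]);return T[:3,3]+r*(z-T[2,3])/r[2]
def proj(p):
    c=np.linalg.inv(T)@np.r_[p,1];return K[0]*c[0]/c[2]+K[2],K[1]*c[1]/c[2]+K[3]
g=cv2.resize(px[120:220,250:400,::-1],None,fx=5,fy=5,interpolation=cv2.INTER_CUBIC)
for p,col in(((.532,-.042,.08),(0,0,255)),((.566,-.067,.1),(255,0,0))):
    u,v=proj(np.array(p));print(u,v);cv2.drawMarker(g,(int((u-250+.5)*5),int((v-120+.5)*5)),col,0,16,1)
cv2.imwrite("pics/w4z.png",g)
m=(W[...,2]>.1)&(np.arange(640)[None]<130)&(W[...,2]<.11)
print("pin top",m.sum(),W[m].mean(0))
b=(abs(W[...,2]-.08)<.006)&(np.arange(640)[None]>195)&(np.arange(640)[None]<405);print(cv2.minAreaRect(W[b][:,:2].astype(np.float32)))
b=(abs(W[...,2]-.113)<.006)&(np.arange(640)[None]>195)&(np.arange(640)[None]<405)&(np.arange(480)[:,None]<255);q=W[b];print(q.min(0),q.max(0))
```

```text
334.27645404440085 159.89528819208292
301.6592887959597 206.95149951900726
pin top 328 [ 0.52475624 -0.28059954  0.10294114]
((0.5357365012168884, -0.06723571568727493), (0.08880192786455154, 0.15051233768463135), 0.10205873847007751)
[ 0.57361728 -0.14192587  0.10764615] [0.60006482 0.00796233 0.11559149]
```

View pics/w4z.png

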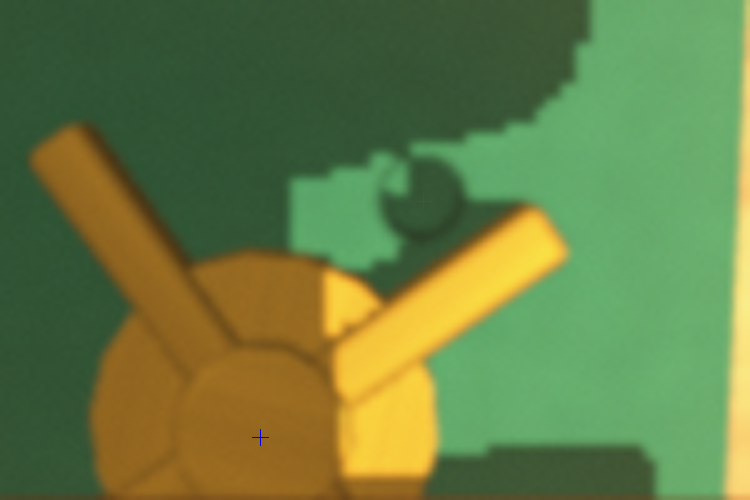

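Emit:
step_arm([
  [0,0.8,-3.5,0,0.3],
  [0,1.6,-7,0,0.3],
  [0,2.4,-10.5,0,0.3],
  [0,3.2,-14,0,0.3],
  [0,4,-17.5,0,0.3],
  [1,4.8,-20.5,0,0.3],
  [2,5.2,-22.5,0,0.3],
  [3,5.2,-23.1,0,0.3],
  [4,5.2,-23.1,0,0.3],
  [4,5.2,-23.1,0,0.3],
])

```text
t: 21.92
eef_pos: [0.5233, -0.2807, 0.221]
ee_rot: [1.159, 1.567, 2.73]
force: [-0.6, -0.1, -1.0]
width: 0.0611
```

Run:
```python
from h import *
s=get_state();go([.524,-.2808,.09],90)
f=grab_frame("wrist");W,T=cloud(f,s);cv2.imwrite("pics/w5.png",f["pixels"][:,:,::-1])
m=(W[...,2]>.1)&(W[...,2]<.106)&(abs(W[...,1]+.28)<.02)&(abs(W[...,0]-.524)<.02)
if m.sum():print(m.sum(),W[m].mean(0),W[m].min(0),W[m].max(0))
```

```text
d cm [13.1  -0.11 -0.03] roll 0.1 zang 90.1 t 21.92 [-0.6 -0.1 -1. ]
433 [ 0.52407627 -0.2834837   0.10317457] [ 0.51657116 -0.2911702   0.10004823] [ 0.53263148 -0.27591871  0.10531697]
```

View pics/w5.png

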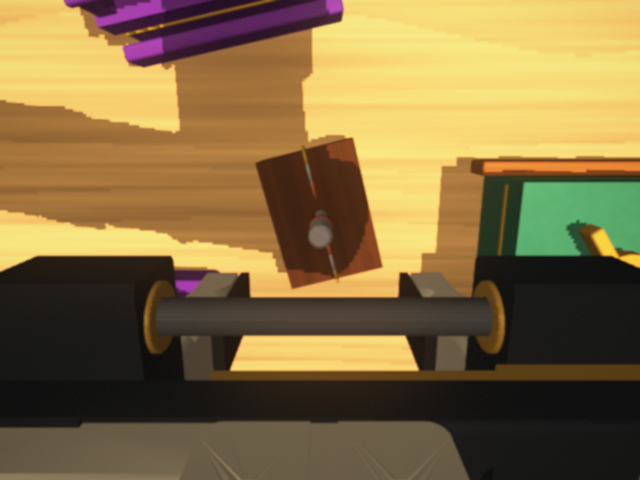

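The pin head shows at (319,234), centred between the fingers. I descend on it.

Emit:
step_arm([
  [3,-0.1,-0.1,0,0.3],
  [6,-0.1,-0.1,0,0.3],
  [9,-0.1,-0.1,0,0.3],
  [11,-0.1,-0.1,0,0.3],
  [12.5,-0.1,-0.1,0,0.3],
  [13.1,-0.1,-0.1,0,0.3],
  [13.1,-0.1,-0.1,0,0.3],
  [13.1,-0.1,-0.1,0,0.4],
  [13.1,-0.1,-0.1,0,0.5],
  [13.1,-0.1,-0.1,0,0.6],
], squeeze=15)

```text
t: 22.8
eef_pos: [0.5264, -0.2823, 0.0941]
ee_rot: [-1.813, 1.568, -0.24]
force: [-0.3, -0.1, -0.4]
width: 0.0466
```

Run:
```python
from h import *
s=get_state();go([.5242,-.281,.09],90,s);print(s["width"])
f=grab_frame("side");cv2.imwrite("pics/s3.png",cv2.resize(f["pixels"][110:260,290:490,::-1],None,fx=4,fy=4,interpolation=cv2.INTER_CUBIC))
```

```text
d cm [0.41 0.22 0.13] roll 0.1 zang 90.1 t 22.8 [-0.3 -0.1 -0.4]
0.046639898638012434
```

View pics/s3.png

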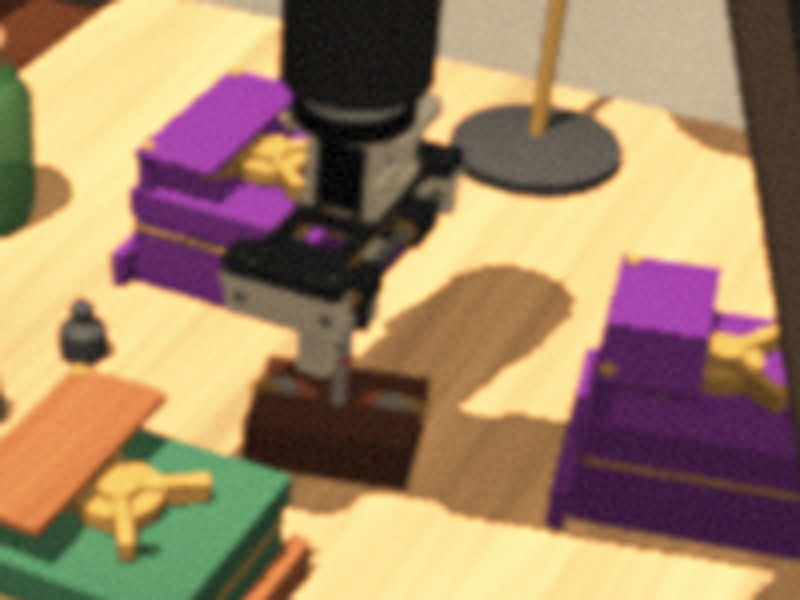

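Emit:
step_arm([
  [0.1,0.2,0.1,0,0.65],
  [0.2,0.2,0.1,0,0.7],
  [0.3,0.2,0.1,0,0.75],
  [0.3,0.2,0.1,0,0.8],
  [0.3,0.2,0.1,0,0.85],
  [0.3,0.2,0.1,0,0.9],
  [0.3,0.2,0.1,0,0.95],
  [0.3,0.2,0.1,0,1],
  [0.3,0.2,0.1,0,1],
  [0.3,0.2,0.1,0,1],
], squeeze=15)

```text
t: 23.68
eef_pos: [0.5234, -0.2814, 0.0895]
ee_rot: [2.53, 1.571, -2.181]
force: [-0.1, -2.4, -1.3]
width: 0.0157
```

Run:
```python
from h import *
s=get_state();go([.5242,-.281,.09],90,s);print(s["width"],s["eef_pos"],s["moment"])
```

```text
d cm [-0.05 -0.08  0.04] roll 0.1 zang 90.1 t 23.68 [-0.1 -2.4 -1.3]
0.015651684307897647 [ 0.52336846 -0.28140806  0.08952324] [-0.93026869  0.05589927 -0.00869382]
```

Emit:
step_arm([
  [0,0,-0.1,0,1],
  [-0.4,0,-0.1,0,1],
  [-0.9,0,-0.1,0,1],
  [-1.5,0,-0.1,0,1],
  [-2.2,0,-0.1,0,1],
  [-3.2,0,-0.1,0,1],
  [-5,0,-0.1,0,1],
  [-7.5,0,-0.1,0,1],
  [-10,0,-0.1,0,1],
  [-12,0,-0.1,0,1],
], squeeze=18)

```text
t: 24.52
eef_pos: [0.5237, -0.2824, 0.2127]
ee_rot: [-1.91, 1.569, -0.337]
force: [0.4, -0.7, -0.6]
width: 0.0154
```

Run:
```python
from h import *
s=get_state();go([.5317,-.042,.21],90,s);print(s["width"],s["eef_pos"],s["moment"])
```

```text
d cm [ 0.25 -0.85 24.04] roll 0.1 zang 90.1 t 24.52 [ 0.4 -0.7 -0.6]
0.015358393263699891 [ 0.52373352 -0.2824278   0.21265046] [-0.02922871 -0.11850873 -0.01080544]
```

Emit:
step_arm([
  [0,-0.1,3,0,1],
  [0,-0.2,6.5,0,1],
  [0,-0.3,10,0,1],
  [0,-0.4,13.5,0,1],
  [0,-0.6,17,0,1],
  [0,-0.7,20,0,1],
  [0,-0.8,22.5,0,1],
  [0,-0.85,23.7,0,1],
  [0,-0.85,24,0,1],
  [0,-0.85,24,0,1],
])

```text
t: 25.35
eef_pos: [0.5316, -0.0417, 0.2103]
ee_rot: [-1.353, 1.57, 0.221]
force: [0.3, -0.7, -0.4]
width: 0.0154
```

Run:
```python
from h import *
s=get_state()
f=grab_frame("wrist");W,T=cloud(f,s);cv2.imwrite("pics/w6.png",f["pixels"][:,:,::-1])
s=get_state();go([.5317,-.042,.136],90,s);print(s["width"],s["eef_pos"],s["moment"],s["qd"].round(2))
f=grab_frame("side");W,T=cloud(f);cv2.imwrite("pics/s4.png",cv2.resize(f["pixels"][150:300,240:440,::-1],None,fx=4,fy=4,interpolation=cv2.INTER_CUBIC))
np.savez("s4.npz",W=W,px=f["pixels"],T=T,K=[f["fx"],f["fy"],f["cx"],f["cy"]])
f=grab_frame("scene");W,T=cloud(f);cv2.imwrite("pics/c4.png",cv2.resize(f["pixels"][170:320,240:440,::-1],None,fx=4,fy=4,interpolation=cv2.INTER_CUBIC))
np.savez("c4.npz",W=W,px=f["pixels"],T=T,K=[f["fx"],f["fy"],f["cx"],f["cy"]])
```

```text
d cm [ 7.41 -0.03  0.04] roll 0.2 zang 90.2 t 25.4 [ 0.4 -1.4 -0.9]
0.015445837070134784 [ 0.53141777 -0.04243973  0.21005945] [-0.04760129 -0.02712207 -0.02940274] [-0.02  0.01 -0.   -0.    0.    0.  ]
```

View pics/s4.png

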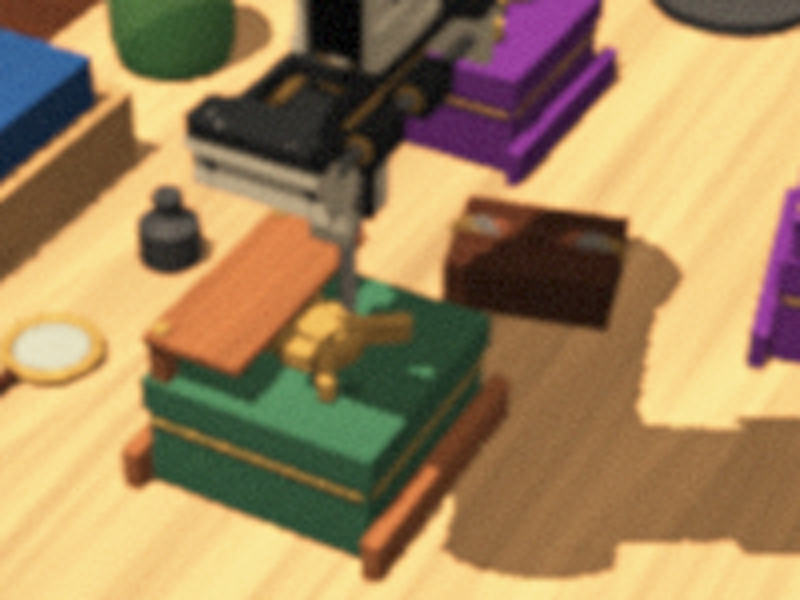

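View pics/w6.png

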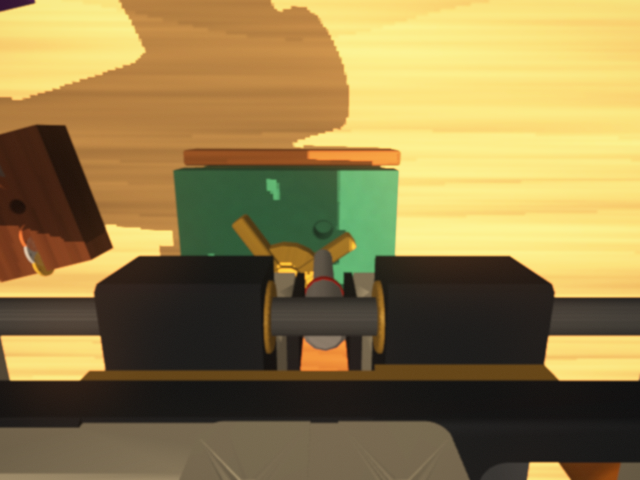

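View pics/c4.png

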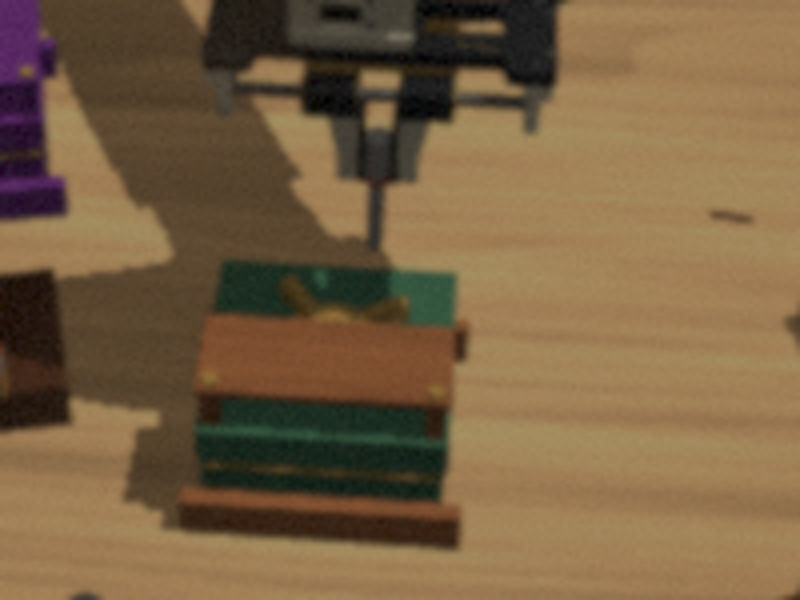

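The pin hangs straight between the fingers. Its tip is at about (322,250) in the wrist picture, the hole at (322,228). I check the shaft axis from depth.

Run:
```python
from h import *
s=get_state();f=grab_frame("wrist");W,T=cloud(f,s);K=[f["fx"],f["fy"],f["cx"],f["cy"]]
print(s["eef_pos"])
def at(u,v,z):
    r=T[:3,:3]@np.array([(u-K[2])/K[0],(v-K[3])/K[1],1]);return T[:3,3]+r*(z-T[2,3])/r[2]
g=cv2.resize(f["pixels"][200:360,250:400,::-1],None,fx=5,fy=5,interpolation=cv2.INTER_CUBIC)[:600];cv2.imwrite("pics/w6z.png",g)
def sh(W,n):
    m=(W[...,2]>.125)&(W[...,2]<.186)&(abs(W[...,0]-.531)<.03)&(abs(W[...,1]+.042)<.02)
    q=W[m]
    for lo in np.arange(.125,.185,.01):
        k=q[(q[:,2]>=lo)&(q[:,2]<lo+.01)]
        if len(k)>2: print(n,lo.round(3),len(k),np.median(k[:,:2],0).round(4),k[:,:2].min(0).round(4),k[:,:2].max(0).round(4))
sh(W,"wrist")
for c in("s4","c4"): sh(np.load(c+".npz")["W"],c)
```

```text
[ 0.53133836 -0.04315961  0.20973889]
wrist 0.135 67 [ 0.5285 -0.0443] [ 0.5271 -0.0491] [ 0.533  -0.0394]
wrist 0.145 109 [ 0.5284 -0.0442] [ 0.5274 -0.049 ] [ 0.5326 -0.0391]
wrist 0.155 117 [ 0.5283 -0.0442] [ 0.5273 -0.0488] [ 0.5321 -0.0392]
wrist 0.165 140 [ 0.5284 -0.0437] [ 0.5273 -0.0485] [ 0.5322 -0.0389]
wrist 0.175 54 [ 0.5281 -0.0441] [ 0.5274 -0.0478] [ 0.5302 -0.0396]
s4 0.135 13 [ 0.5297 -0.0398] [ 0.5281 -0.0444] [ 0.5334 -0.0365]
s4 0.145 15 [ 0.5292 -0.0396] [ 0.5266 -0.0438] [ 0.5342 -0.0362]
s4 0.155 14 [ 0.5293 -0.0408] [ 0.5271 -0.0443] [ 0.5351 -0.0352]
s4 0.165 14 [ 0.5285 -0.0382] [ 0.5271 -0.0428] [ 0.533  -0.0357]
s4 0.175 10 [ 0.5287 -0.0388] [ 0.5264 -0.043 ] [ 0.5325 -0.0358]
c4 0.135 11 [ 0.5365 -0.0427] [ 0.5334 -0.0456] [ 0.5403 -0.0381]
c4 0.145 11 [ 0.5365 -0.0431] [ 0.5326 -0.0459] [ 0.5384 -0.0383]
c4 0.155 13 [ 0.536  -0.0412] [ 0.5312 -0.0462] [ 0.5402 -0.0384]
c4 0.165 15 [ 0.5365 -0.0413] [ 0.5327 -0.0464] [ 0.5408 -0.0367]
c4 0.175 15 [ 0.5353 -0.0416] [ 0.5317 -0.0466] [ 0.5407 -0.037 ]
```

View pics/w6z.png

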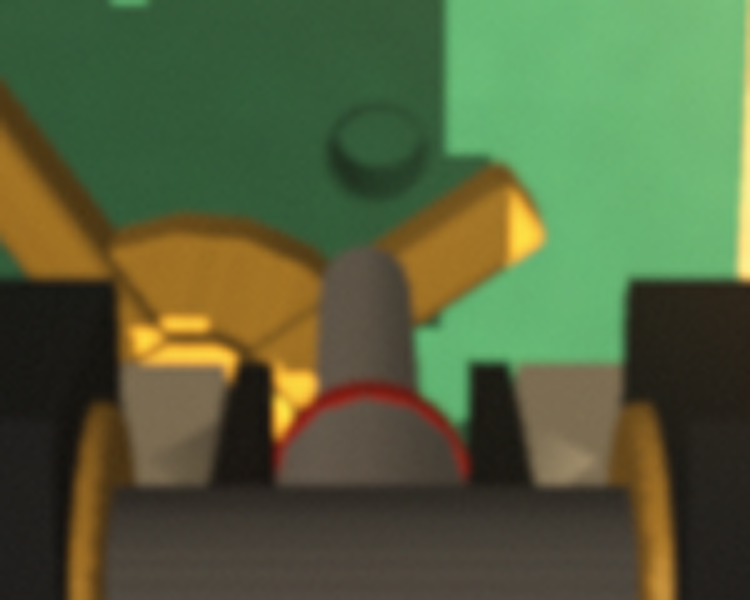

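Run:
```python
from h import *
s=get_state();f=grab_frame("wrist");W,T=cloud(f,s);K=[f["fx"],f["fy"],f["cx"],f["cy"]]
print(s["eef_pos"])
def at(u,v,z):
    r=T[:3,:3]@np.array([(u-K[2])/K[0],(v-K[3])/K[1],1]);return T[:3,3]+r*(z-T[2,3])/r[2]
p=f["pixels"][200:300,290:370].astype(int)
cv2.imwrite("pics/w7z.png",cv2.resize(f["pixels"][200:300,280:380,::-1],None,fx=6,fy=6,interpolation=cv2.INTER_CUBIC))
print("hole",at(250+378.5/5-.5,200+150.5/5-.5,.08))
m=(W[...,2]>.138)&(W[...,2]<.175)&(abs(W[...,0]-.531)<.03)&(abs(W[...,1]+.042)<.02);q=W[m];print("pin y",(np.percentile(q[:,1],[1,99]).mean()),"x front",np.percentile(q[:,0],[1,2,5])+.005)
```

```text
[ 0.53130216 -0.04327885  0.20961689]
hole [ 0.53081284 -0.04250799  0.08      ]
pin y -0.04413735148950846 x front [0.53243943 0.53250613 0.53259319]
```

View pics/w7z.png

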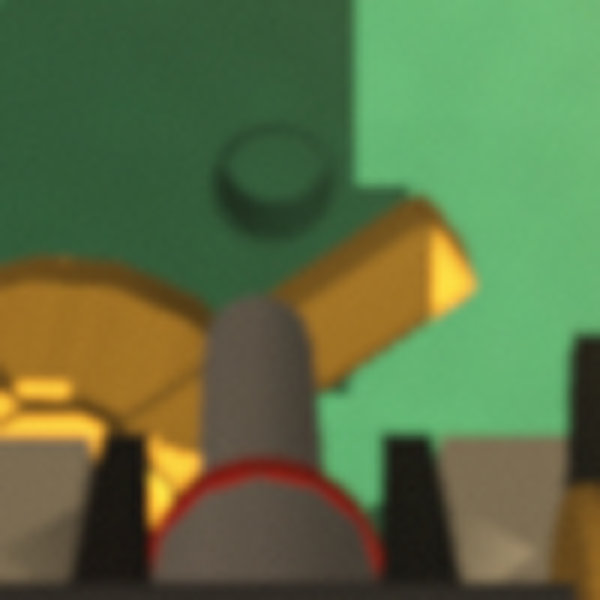

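Emit:
step_arm([
  [0,0.1,0.15,0,1],
  [1,0.1,0.15,0,1],
  [2,0.1,0.15,0,1],
  [3,0.1,0.15,0,1],
  [3.8,0.1,0.15,0,1],
  [4.3,0.1,0.15,0,1],
  [4.6,0.1,0.15,0,1],
  [4.6,0.1,0.15,0,1],
  [4.6,0.1,0.15,0,1],
  [4.6,0.1,0.15,0,1],
])

```text
t: 26.43
eef_pos: [0.5307, -0.0407, 0.164]
ee_rot: [-1.482, 1.57, 0.091]
force: [-0.7, -0.4, -1.2]
width: 0.0152
```

Run:
```python
from h import *
s=get_state();f=grab_frame("wrist");print(s["eef_pos"],s["force"])
cv2.imwrite("pics/w8z.png",cv2.resize(f["pixels"][180:300,260:400,::-1],None,fx=5,fy=5,interpolation=cv2.INTER_CUBIC))
W,T=cloud(f,s);m=(W[...,2]>.09)&(W[...,2]<.13)&(abs(W[...,0]-.531)<.008)&(abs(W[...,1]+.042)<.009);q=W[m];print("pin y",(np.percentile(q[:,1],[1,99]).mean()),"x",np.percentile(q[:,0],[1,2,5])+.005)
f=grab_frame("side");cv2.imwrite("pics/s8.png",cv2.resize(f["pixels"][190:270,280:380,::-1],None,fx=7,fy=7,interpolation=cv2.INTER_CUBIC))
```

```text
[ 0.5307305  -0.04069884  0.16395475] [-0.66038965 -0.35204611 -1.1700932 ]
pin y -0.03978391662661309 x [0.53193377 0.53198293 0.532075  ]
```

View pics/w8z.png

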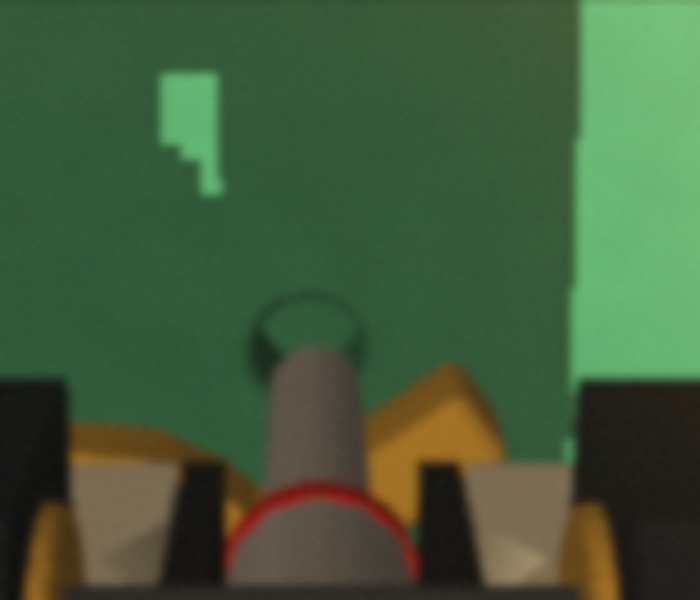

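View pics/s8.png

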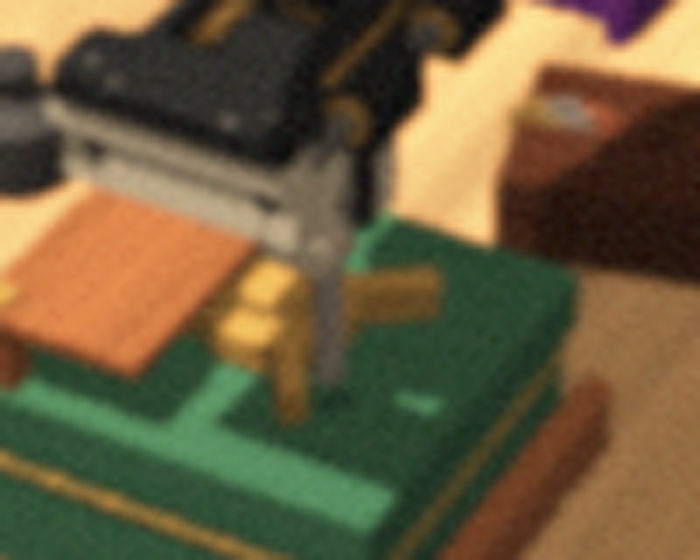

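The tip stands about 1 mm to the +y side of the hole centre. I shift it back and lower slowly.

Emit:
step_arm([
  [0,0.03,-0.1,0,1],
  [0.2,0.05,-0.1,0,1],
  [0.4,0.05,-0.1,0,1],
  [0.6,0.05,-0.1,0,1],
  [0.8,0.05,-0.1,0,1],
  [1.0,0.05,-0.1,0,1],
  [1.2,0.05,-0.1,0,1],
  [1.3,0.05,-0.1,0,1],
  [1.4,0.05,-0.1,0,1],
  [1.4,0.05,-0.1,0,1],
])

```text
t: 27.37
eef_pos: [0.5298, -0.0418, 0.1493]
ee_rot: [1.765, 1.57, -2.946]
force: [-0.2, -0.1, 0.2]
width: 0.0158
```

Run:
```python
from h import *
s=get_state();f=grab_frame("wrist");print(s["eef_pos"],s["force"],s["moment"])
cv2.imwrite("pics/w9z.png",cv2.resize(f["pixels"][180:300,260:400,::-1],None,fx=5,fy=5,interpolation=cv2.INTER_CUBIC))
```

```text
[ 0.52980926 -0.04178251  0.14930647] [-0.15085766 -0.05647483  0.17709043] [0.01527584 0.0235252  0.00108581]
```

View pics/w9z.png

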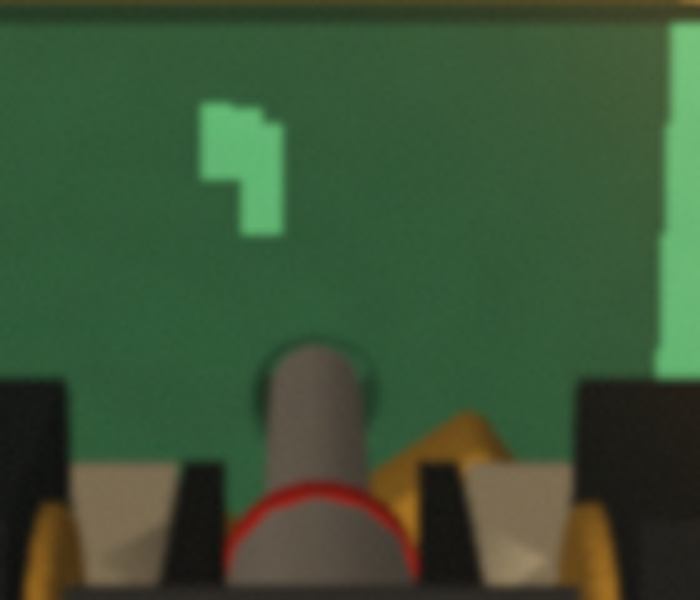

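The tip is in the hole, with the ring of clearance visible and no force. I continue down.

Emit:
step_arm([
  [0.15,-0.03,0,0,1],
  [0.3,-0.05,0,0,1],
  [0.45,-0.05,0,0,1],
  [0.6,-0.05,0,0,1],
  [0.75,-0.05,0,0,1],
  [0.9,-0.05,0,0,1],
  [1.0,-0.05,0,0,1],
  [1.1,-0.05,0,0,1],
  [1.15,-0.05,0,0,1],
  [1.15,-0.05,0,0,1],
])

```text
t: 28.25
eef_pos: [0.5303, -0.0418, 0.1379]
ee_rot: [1.769, 1.571, -2.941]
force: [0.1, 0.0, -2.0]
width: 0.0157
```

Run:
```python
from h import *
s=get_state();print(s["eef_pos"],s["force"],s["moment"])
```

```text
[ 0.53033387 -0.04178231  0.13793364] [ 0.13756736  0.02584445 -2.00538618] [ 0.00776582  0.01578818 -0.01388588]
```

Emit:
step_arm([
  [0.03,0,0,0,1],
  [0.06,0,0,0,1],
  [0.09,0,0,0,1],
  [0.12,0,0,0,1],
  [0.15,0,0,0,1],
  [0.18,0,0,0,1],
  [0.2,0,0,0,1],
  [0.22,0,0,0,1],
  [0.22,0,0,0,1],
  [0.22,0,0,0,1],
])

```text
t: 29.08
eef_pos: [0.5304, -0.0418, 0.1359]
ee_rot: [-1.153, 1.571, 0.419]
force: [0.4, 0.1, -1.1]
width: 0.0154
```

Run:
```python
from h import *
s=get_state();print(s["eef_pos"],s["force"],s["moment"])
```

```text
[ 0.53041533 -0.04175211  0.13587355] [ 0.41399528  0.11170113 -1.07613436] [-0.02421605  0.04510437  0.02035292]
```

Emit:
step_arm([
  [0.02,0,0,0,1],
  [0.04,0,0,0,1],
  [0.06,0,0,0,1],
  [0.08,0,0,0,1],
  [0.1,0,0,0,1],
  [0.1,0,0,0,1],
  [0.1,0,0,0,1],
  [0.1,0,0,0,1],
  [0.1,0,0,0,1],
  [0.1,0,0,0,1],
])

```text
t: 29.92
eef_pos: [0.5307, -0.0418, 0.1353]
ee_rot: [-1.604, 1.57, -0.031]
force: [-0.7, -0.1, 5.2]
width: 0.0156
```

Run:
```python
from h import *
s=get_state();print(s["eef_pos"],s["force"],s["moment"])
```

```text
[ 0.53072183 -0.04179254  0.13528514] [-0.66021361 -0.05157545  5.24049368] [-0.00599648  0.27036131 -0.03329061]
```

The pin has bottomed at 5 N. I release it and retreat.

Emit:
step_arm([
  [0,0,0,0,0.95],
  [0,0,0,0,0.85],
  [0,0,0,0,0.75],
  [0,0,0,0,0.65],
  [0,0,0,0,0.55],
  [0,0,0,0,0.5],
  [0,0,0,0,0.5],
  [0,0,0,0,0.5],
  [-1,0,0,0,0.5],
  [-2,0,0,0,0.5],
])

```text
t: 30.75
eef_pos: [0.5301, -0.0419, 0.1552]
ee_rot: [1.893, 1.569, -2.818]
force: [0.5, -0.4, 0.6]
width: 0.0436
```

Emit:
step_arm([
  [-2,0,0,0,0.5],
  [-4,0,0,0,0.5],
  [-7,0,0,0,0.5],
  [-10,0,0,0,0.5],
  [-13,-1,0,0,0.5],
  [-14,-3,0,0,0.5],
  [-14,-5,0,0,0.5],
  [-14,-6,0,0,0.5],
  [-14,-6,0,0,0.5],
  [-14,-6,0,0,0.5],
])

```text
t: 31.58
eef_pos: [0.59, -0.0417, 0.2945]
ee_rot: [1.643, 1.569, -3.068]
force: [-0.1, 0.3, 0.3]
width: 0.044
```

Run:
```python
from h import *
s=get_state();f=grab_frame("wrist");W,T=cloud(f,s);print(s["eef_pos"],s["force"],s["t"],s["width"])
cv2.imwrite("pics/w10.png",f["pixels"][:,:,::-1])
m=(W[...,2]>.135)&(abs(W[...,0]-.531)<.03)&(abs(W[...,1]+.042)<.03)&(W[...,2]<.17);q=W[m];print("pin top",q.max(0),q.mean(0),m.sum())
m=(W[...,2]>.09)&(W[...,2]<.104);q=W[m];v=q[:,:2]-A;r=np.hypot(*v.T);a=np.degrees(np.arctan2(v[:,1],v[:,0]))%360
m=(r>.034)&(r<.052)
for lo,hi in((105,138),(195,235)):
    k=m&(a>lo)&(a<hi);print(lo,k.sum(),a[k].mean(),np.median(a[k]))
f=grab_frame("side");W,T=cloud(f);cv2.imwrite("pics/s10.png",cv2.resize(f["pixels"][150:300,240:440,::-1],None,fx=4,fy=4,interpolation=cv2.INTER_CUBIC))
m=(W[...,2]>.118)&(abs(W[...,0]-.531)<.03)&(abs(W[...,1]+.042)<.03)&(W[...,2]<.16);q=W[m];print("pin top",q.max(0),q.mean(0),m.sum())
```

```text
[ 0.59001883 -0.04173734  0.29452865] [-0.08882499  0.28055696  0.30532189] 31.5833 0.04402081608512001
pin top [ 0.53944486 -0.03565453  0.15139787] [ 0.53162854 -0.04332871  0.14915888] 413
105 274 125.25657989236836 125.30175042118054
195 299 214.62192859087995 214.51673791425912
pin top [ 0.5362889  -0.03213036  0.15164841] [ 0.52802459 -0.03853942  0.13651935] 97
```

View pics/w10.png

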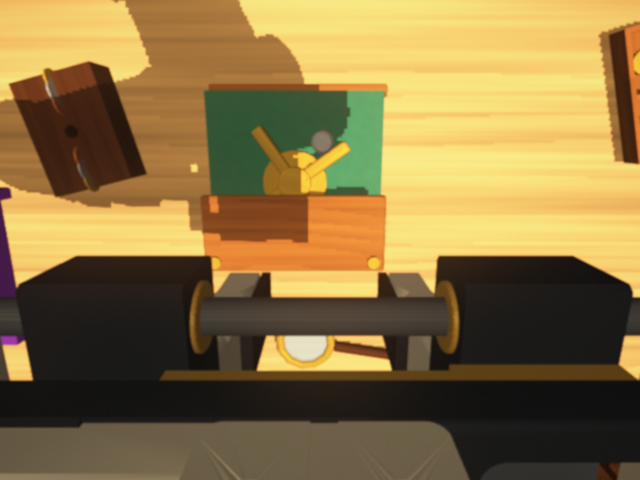

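View pics/s10.png

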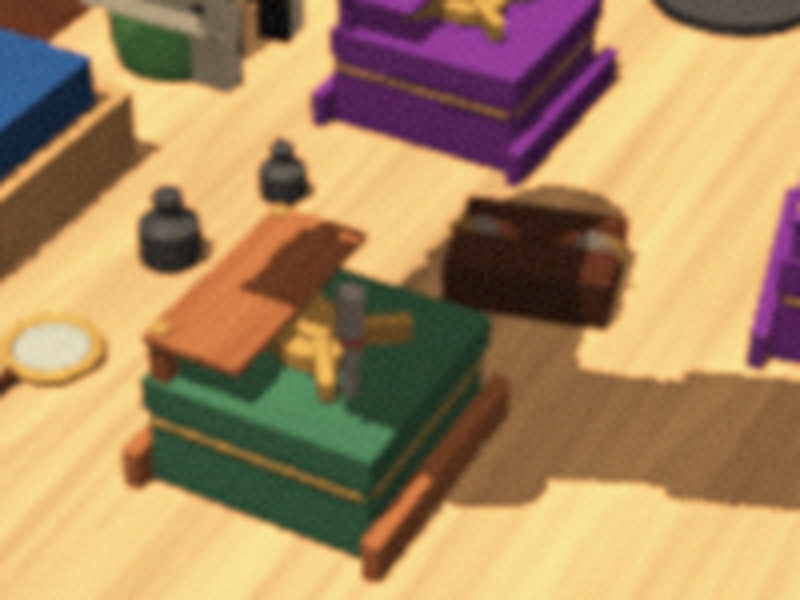

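The pin's head is at (321,141) in the wrist picture, seated just behind the arm. Its top is at 0.150 m, which puts the tip at the bottom of the hole at 0.060 m. The cap arms are at 125.3° and 214.5°, so the cap is home, and the bystanders in view have not moved. I hand the job in.

Run:
```python
from station import *
print(job_done())
```

```text
the job is handed in; nothing more can be done
None
```

The cap is turned home and locked: the pin is all the way down in its hole behind the arm. I handed the job in at about 31.7 s.

**Turning:** I turned the brass cap clockwise in two swings in front of the bridge, each done in stages, with closed fingers pushing an arm. At the stop the position stopped changing. I then nipped it up with a steady push that read 10.5 N on the arm (about 11 N horizontally in all). The highest cap force I read was about 12 N, counting the vertical part, but I read it only at the end of each move.

**Pin:** I took the pin from the coin rack and lowered it into the hole until it bottomed at about 5 N. I then released it and moved the arm clear.

**Last checks:**
- **Cap:** its arms measured 125.3° and 214.5°, against 125° and 215° at home.
- **Pin:** its top measured 0.149–0.151 m, against 0.150 m fully seated.
- **Force:** the sensor read about zero, so the robot was touching nothing.
- **Bystanders:** the magnifier and both weights looked undisturbed in the last pictures. The coin tray was only partly in view, and I did not check the amber bottle again at the end.

One disagreement: camera positions of the pin and hole differed by 1–4 mm between views. I corrected the aim by 1–2 mm before inserting the pin, and it went in without side force.

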